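Put the nozzle rack away in its sloping track and latch the little door

TASK

Put the nozzle rack away on the sloped storage cube: swing the cube's little door right out until it seats in its open stop, slide the rack into the track from its open end until it is fully home against the closed end, then swing the door shut again until it snaps closed. Let go of everything, and leave the other things on the cart where they are.

Things in the scene. Friction and masses are not known exactly. Their poses are not given: they have to be found in the camera images.
- rack_center (a point): Centre, half-way up, of the loose nozzle rack: black plastic, 60 x 100 x 44 mm, about 0.12 kg, at the start lying flat on the cart, fin up. This point is 22 mm above its underside. x across, y along its length, z up along the fin. A half turn about z leaves it the same. Eight brass nozzles, 8 mm in diameter, stand at x = +/-12, y = +/-27 and +/-40 mm and reach 25 mm above the underside.
- rack_fin (a point): Middle of the rack's upright grip fin, 29 mm above the rack's underside, on its centre line: 10 mm thick (x), 30 mm long (y), rising from the rack's top face at 14 mm to 44 mm above the underside. Same axes as rack_center.
- rack_foot (a point): Middle of the rack's foot flange, 2.5 mm above its underside: 60 mm wide (x), 100 mm long (y), 5 mm thick, the last 8 mm at each end narrowed to 55 mm and 4 mm thick as a lead-in. Above it the rack's body is 40 mm wide and 100 mm long, up to 14 mm. Same axes as rack_center.
- track: C-track on the sloped top of the fixed grey cube. Origin: middle of the track's floor at its open end, 120 mm above the cart. x: up the slope, which rises 24 degrees away from the robot; y: level, along the track from open to closed end; z: square to the slope, outwards. Side walls' inner faces at x = +/-31.5 mm; lips over them (underside z = 8, top 13 mm) leave a slot 46 mm wide: entry only from the end.
- track_home (a point): Point on the track's floor, 53 mm in from the open end (track axes), above which the middle of the rack lies when fully home against the end wall, underside on the floor. End wall: 103 mm from the open end, 14 mm high. The first 12 mm at the open end are splayed about 4 mm to each side and 3 mm up, and the floor's edge is bevelled down.
- rackcube: The cube that carries the track; origin at the centre of its underside, z up. Footprint 120 x 120 mm, 93 mm high at the front, about 146 mm at the back. The track's open end is on its -y side. Fixed.
- gate (a joint): Angle (rad) of the small swing door at the track's open end. 0: shut, across the open end, pointing down the slope (track -x); it grows as the door swings outwards; pi/2: straight out (track -y); 1.95: open stop, clear of the way in. Friction holds it part-way (it starts so, across the way in); within about 0.3 rad of either end a spring snaps it to that end. Under 2 N at the post moves it.
- gate_pin (a point): The door's hinge pin at slope level, x = 43, y = -5 mm in the track's frame, its axis square to the slope (track z). The door is a panel 60 mm long from the pin, 6 mm thick, its top edge 26 mm above the slope.
- gate_post (a point): Middle of the round grip post on the door's top edge, 50 mm from the pin: 12 mm in diameter, from 26 to 56 mm above the slope (this point at 41 mm), its axis square to the slope.
- bitblock_center (a point): Centre of a loose black block of driver bits, 42 x 90 x 34 mm with steel bits up to 48 mm; it has no flange or fin. Leave it.
- jar_center (a point): Centre of a glass jar of loose nozzles with a metal cap, 57 mm in diameter, 60 mm high. Leave it.
- clamp_center (a point): Pivot of a red spring clamp lying on its side, about 110 x 65 x 22 mm. Leave it.
- hexkey_center (a point): Middle of the long arm of a chrome hex key lying flat, 74 x 27 x 6 mm. Leave it.
- lidcube_center (a point): Middle of a small lidded storage cube, 84 x 84 x 70 mm. Leave it.
- spool_center (a point): Centre of a lime green filament spool, 200 mm in diameter and 66 mm wide, standing upright in a cradle 170 mm long; top at 206 mm. Leave it.
- scraper_grip (a point): Handle of a scraper about 200 mm long lying on the cart at the robot's right. Leave it.
Not all that is in view belongs to the job. Leave any orange look-alike of the part that bears rack_center alone.

How it is judged:
By the outcome, as a careful person would: the job done as asked, in the order asked, and still so for the second after the job is handed in, with the robot touching nothing.
It also fails if it takes over 58 s, if anything falls off the work surface, if the arm or the gripper's body presses on something with over 40 N, if the wrist force passes 120 N, or if a joint passes its speed limit or range.

ROBOT

A 6-joint arm with a two-finger parallel gripper is mounted at the origin on the work surface. World frame = base frame: x ahead of the robot, y to its left, z up, the work surface at z = 0. Lengths are in m, angles in rad, forces in N, time in s.
With the tool pointing down it reaches from about 0.425 to 0.95 m from the base axis. Payload 3.5 kg.
Tool frame: the origin (TCP) lies at the very end of the fingers, on their centre line; the grasp point (between the pads) lies 19 mm behind it; y points along the fingers, z is the direction in which the jaws open and shut, and the axes are right-handed (so a half turn about y gives the same grasp; the last joint's range is limited). The gripper opens to 85 mm and grips with 20 to 120 N. Pads are 22 mm wide; open, the fingers measure 114 mm over their backs; the gripper's body (76 mm by 85 mm) begins 54 mm behind the grasp point. The pads swing forward as they close: fully open they stand 13 mm farther back than shut.
Start: joints at [1.022, 0.286, 1.577, -0, 1.279, -0.15], TCP at [0.262, 0.622, 0.231] pointing down, gripper open.
Joint ranges: [-2.77, 2.77], [-0.9, 2.22], [0.21, 2.48], [-1.53, 4.67], [0.24, 2.81], [-2.84, 2.84]. Speed limits (rad/s): [2.79, 2.79, 3.14, 3.14, 3.14, 3.14].

INTERFACE

Orientations are given as a unit quaternion [x, y, z, w].
In Python, from plant import ctrl, cams gives the robot as it stands.
- The arm moves only by the tool play_rows, never from a script. Its argument "steps" is a list of rows, each an object of numbers: "claw": the finger opening in cm, from 0 to 8.54; "tx", "ty", "tz": the shift along the tool's x, y, z in cm; "ax", "ay", "az": the turn, a rotation vector about the tool's x, y, z in degrees. A call has 1 to 12 rows; each row is the pose to reach, as a shift and turn from the pose commanded when the call began, along the tool's axes at that moment; what a row does not reach only later rows make up. A row lasts 1/12 s, in which the tool goes at most 41.7 mm and 7.16 degrees, less where a joint would pass 70% of its speed; a pose out of reach is approached as far as the arm can. A call with a gripper value outside its range is refused whole. The fingers move at their own pace and stop on an object; "grip_force" is the grip in N (left out, the last holds). Time passes only in rows, so rows that repeat a pose let the fingers close. It gives the time, the measured TCP pose, the force and the opening at its end, in the units of the state.
- ctrl.get_state(): the state, without advancing time (a new reading comes with each control period).
- cams.read_camera(name): name is "scene" or "top"; returns (picture, depth): 420x560x3 uint8, blue, green, red; 420x560 float32, m along the optical axis (not along the pixel's ray), 0 where there is no reading.
- cams.camera_model(name): a dict with "intrinsics" (3x3 intrinsics, pixels), "rvec" (rotation vector, rad) and "tvec" (3), from world to camera coordinates, as OpenCV has them. Camera axes: x right, y down, z forward; pixel columns grow to the right and rows downward; lengths in m; the calibration is good to about 2 mm. A picture is of the moment at which its call begins. camera_model takes no time and is no camera call.
- ctrl.sign_off(): hands the job in, once; it reports no verdict.
The state is a dict: "time": time; "qpos": joint angles; "dq": joint speeds; "joint_efforts": joint torques, N m; "eef_pos": TCP position; "tcp_rot": TCP orientation; "contact_force": force on the tool from outside, world axes, zero at the start; "wrist_torque": the same for the moment, N m; "opening": opening from 0.0 (shut) to 1.0 (fully open).
Only numpy, scipy, OpenCV 4.12 (cv2) and the standard library are available. Lean on these libraries where they do the work, as an engineer would, in place of code of your own. Each camera call takes 0.05 s, during which the arm holds its last target.

## Working session

There is one attempt and no reset: what is moved stays moved. The work goes in short steps, Python scripts to look and compute and a tool call to move; the robot and the scene stay as the last step left them, time stands still between calls to the robot, and variables do not carry over. Pictures are saved under pics/ and viewed, and the job is handed in when it is done.

Besides the shell and the picture viewer there is one more tool, called after ">>>" as name(argument=value, ...), one argument or row to a line, values as JSON. play_rows: Moves the arm, as the interface text tells. Its arguments: {"type":"object","properties":{"steps":{"type":"array","items":{"type":"object","properties":{"claw":{"type":"number"},"tx":{"type":"number"},"ty":{"type":"number"},"tz":{"type":"number"},"ax":{"type":"number"},"ay":{"type":"number"},"az":{"type":"number"}}}},"grip_force":{"type":"number"}},"required":["steps"]}

```bash
ls; mkdir -p pics
python3 - <<'E'
from plant import ctrl,cams
import cv2,numpy as np
print(ctrl.get_state())
for n in("scene","top"):
    im,d=cams.read_camera(n); cv2.imwrite(f"pics/{n}0.png",im); np.save(f"{n}0.npy",d); m=cams.camera_model(n); print(n,m)
    R=cv2.Rodrigues(np.array(m["rvec"],float))[0]; print("campos",-R.T@np.array(m["tvec"]).ravel())
E
```

```text
pics
{'time': 0.0, 'qpos': array([ 1.02200271e+00,  2.87198086e-01,  1.57815757e+00, -4.00998613e-06,
        1.27860164e+00, -1.50029901e-01]), 'dq': array([ 0.00021246,  0.00082187, -0.00013141, -0.00038582, -0.00165535,
       -0.00055306]), 'joint_efforts': array([ 1.95741100e-03, -4.05967355e+01, -2.92635298e+01, -6.37658195e-05,
        5.83316025e-03,  8.45316777e-06]), 'eef_pos': array([0.26173815, 0.62148358, 0.22993608]), 'tcp_rot': array([ 0.693884  , -0.14033646,  0.13976659, -0.69231205]), 'contact_force': array([0.57959139, 0.51069515, 0.52210552]), 'wrist_torque': array([ 0.0118339 , -0.03053292,  0.02332137]), 'opening': 1.0000822736912618}
scene {'intrinsics': array([[452.95795233,   0.        , 276.13655327],
       [  0.        , 452.95795233, 208.88057131],
       [  0.        ,   0.        ,   1.        ]]), 'rvec': array([ 1.64087586,  1.71046777, -0.87283149]), 'tvec': array([ 0.09076987, -0.17156196,  1.60436408])}
campos [ 1.38901075 -0.00783613  0.82598092]
top {'intrinsics': array([[380.99961072,   0.        , 273.94919835],
       [  0.        , 380.99961072, 203.36226565],
       [  0.        ,   0.        ,   1.        ]]), 'rvec': array([ 2.20167703, -2.15736394,  0.06981579]), 'tvec': array([-0.07171616,  0.47653898,  1.19043535])}
campos [ 0.38961535 -0.07405559  1.22150914]
```

View pics/scene0.png

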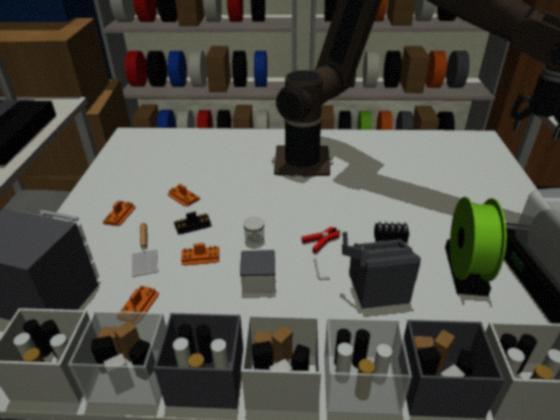

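View pics/top0.png

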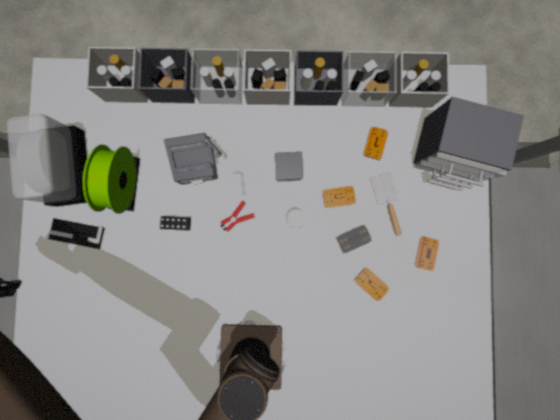

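Run:
```python
import cv2
t=cv2.imread("pics/top0.png");s=cv2.imread("pics/scene0.png")
import numpy as np
g=lambda a:(255*(a/255.)**0.6).astype('uint8')
a=cv2.resize(g(t[120:200,150:250]),(400,320),interpolation=cv2.INTER_CUBIC)
b=cv2.resize(g(t[215:265,325:385]),(384,320),interpolation=cv2.INTER_CUBIC)
c=cv2.resize(g(s[215:315,320:430]),(396,360)[:2] if 0 else (400,280),interpolation=cv2.INTER_CUBIC)
d=cv2.resize(g(s[200:245,160:220]),(384,280),interpolation=cv2.INTER_CUBIC)
o=np.vstack([np.hstack([a,b]),np.hstack([c,d])]);cv2.imwrite("pics/z0.png",o)
```

```text
(no output)
```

View pics/z0.png

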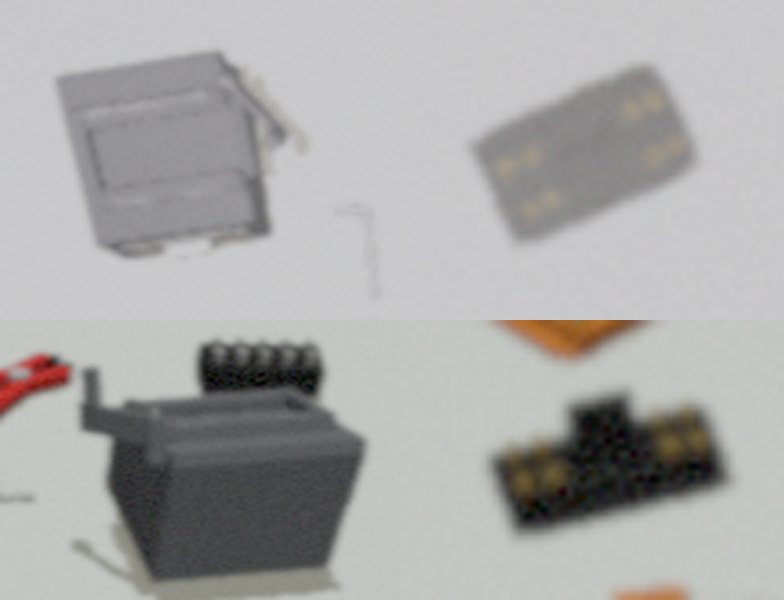

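```bash
cat > h.py <<'E'
import numpy as np,cv2
from plant import ctrl,cams
from scipy.spatial.transform import Rotation as Ro
def M(n):
    m=cams.camera_model(n);R=cv2.Rodrigues(np.array(m["rvec"],float))[0];return np.array(m["intrinsics"]),R,np.array(m["tvec"],float).ravel()
def cloud(n,d):
    K,R,t=M(n);h,w=d.shape;u,v=np.meshgrid(np.arange(w),np.arange(h))
    p=np.stack([(u-K[0,2])/K[0,0]*d,(v-K[1,2])/K[1,1]*d,d],-1)
    P=(p-t)@R; P[d==0]=np.nan; return P
def ray(n,uv,z):
    K,R,t=M(n);uv=np.atleast_2d(uv).astype(float);c=-R.T@t
    r=np.c_[(uv-K[[0,1],[2,2]])/K[0,0],np.ones(len(uv))]@R
    return c+r*((z-c[2])/r[:,2])[:,None]
def proj(n,P):
    K,R,t=M(n);p=np.atleast_2d(P)@R.T+t;p=p@K.T;return p[:,:2]/p[:,2:]
def snap(tag):
    o={}
    for n in("scene","top"):
        im,d=cams.read_camera(n);cv2.imwrite(f"pics/{n}{tag}.png",im);np.save(f"{n}{tag}.npy",d);o[n]=(im,d)
    return o
E
python3 - <<'E'
from h import *
im=cv2.imread("pics/top0.png");d=np.load("top0.npy");P=cloud("top",d)
# table
print("table z",np.nanmedian(P[280:300,220:260,2]) , np.nanmedian(P[150:220,255:270,2]))
# rack: dark mask
g=im.max(2)
m=np.zeros_like(g);m[215:265,330:380]=(g[215:265,330:380]<110)*255
c=max(cv2.findContours(m,cv2.RETR_EXTERNAL,cv2.CHAIN_APPROX_NONE)[0],key=cv2.contourArea)
for z in(0.0,0.005,0.014):
    W=ray("top",c[:,0,:],z)[:,:2]*1000
    print(z,cv2.minAreaRect(W.astype(np.float32)))
ds=cloud("scene",np.load("scene0.npy"))
for nm,Q in(("top",P),("scene",ds)):
    q=Q.reshape(-1,3); s=q[(q[:,2]>.03)&(abs(q[:,0]-.52)<.15)&(abs(q[:,1]-.17)<.16)]
    print(nm,len(s),s.min(0),s.max(0))
    k=s[(s[:,2]<.15)]
    print(cv2.minAreaRect((k[:,:2]*1000).astype(np.float32)))
im2=cv2.cvtColor(np.nan_to_num(np.clip(P[115:205,140:255,2]*1200,0,255)).astype('uint8'),cv2.COLOR_GRAY2BGR)
cv2.imwrite("pics/hm0.png",cv2.resize(im2,(690,540),interpolation=cv2.INTER_NEAREST))
E
```

```text
table z 0.001765484514386188 0.0019574776353252343
0.0 ((371.7825012207031, -318.6448974609375), (56.449337005615234, 97.33352661132812), 27.256412506103516)
0.005 ((371.85552978515625, -317.6437683105469), (56.21823501586914, 96.93511199951172), 27.25648307800293)
0.014 ((371.98687744140625, -315.84161376953125), (55.802345275878906, 96.21798706054688), 27.256420135498047)
top 2567 [0.38773215 0.09215836 0.03001792] [0.66998698 0.29561091 0.17551873]
((526.5255737304688, 191.86239624023438), (171.68955993652344, 297.94384765625), 81.6856918334961)
scene 3766 [0.38904295 0.09162545 0.03000745] [0.66999601 0.29213679 0.17566756]
((527.779541015625, 190.37002563476562), (173.4488525390625, 294.78814697265625), 81.97461700439453)
```

View pics/hm0.png

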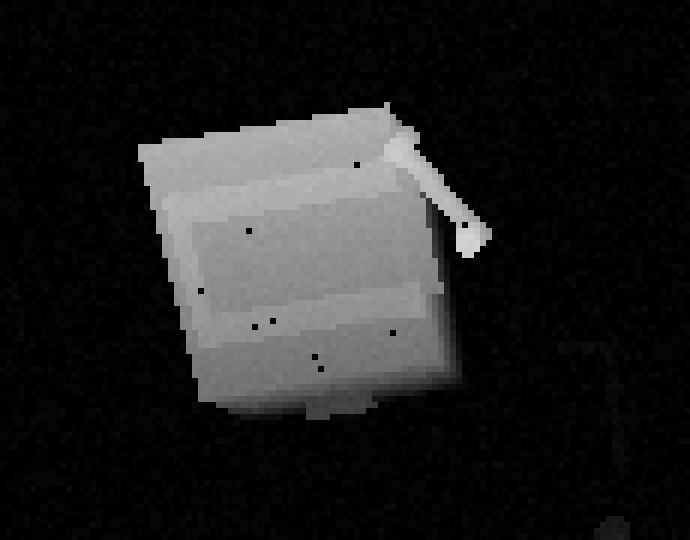

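Run:
```python
from h import *
im=cv2.imread("pics/top0.png");d=np.load("top0.npy");P=cloud("top",d)
def px(x0,x1,y0,y1): return P[115+y0//6:115+y1//6,140+x0//6:140+x1//6].reshape(-1,3)
F=px(215,400,240,280);F=F[np.isfinite(F).all(1)]
def pl(F):
    A=np.c_[F[:,:2],np.ones(len(F))];c,_,_,_=np.linalg.lstsq(A,F[:,2],rcond=None)
    r=F[:,2]-A@c; k=abs(r)<.003; c=np.linalg.lstsq(A[k],F[k,2],rcond=None)[0]
    return c,np.std(F[k,2]-A[k]@c),k.sum()
for nm,b in(("floor",(210,405,225,300)),("lower",(215,430,335,370))):
    c,s,n=pl(px(*b)[np.isfinite(px(*b)).all(1)]); print(nm,c,s,n,"slope",np.degrees(np.arctan(np.hypot(c[0],c[1]))),"yaw",np.degrees(np.arctan2(c[1],c[0])))
# contour of the cube in depth: region z>0.085 connected
Z=P[...,2]; m=((Z>.075)).astype('uint8'); m[:115]=0;m[205:]=0;m[:,:140]=0;m[:,255:]=0
m=cv2.morphologyEx(m,cv2.MORPH_OPEN,np.ones((5,5)))
ys,xs=np.nonzero(m); Q=P[ys,xs]
# left edge pixels and back edge
L=np.array([[xs[ys==y].min(),y] for y in range(142,180)]);B=np.array([[x,ys[xs==x].min()] for x in range(168,202)])
Pl=np.array([P[y,x] for x,y in L]);Pb=np.array([P[y,x] for x,y in B])
for nm,E in(("left",Pl),("back",Pb)):
    print(nm,E[::6]*1000)
    vx,vy,x0,y0=cv2.fitLine((E[:,:2]*1000).astype(np.float32),cv2.DIST_HUBER,0,.01,.01).ravel();print(np.degrees(np.arctan2(vy,vx)),x0,y0)
    print(np.polyfit(E[:,0],E[:,2],1))
```

```text
floor [ 0.34668883  0.05258841 -0.09726064] 0.0014746372575214488 290 slope 19.323454973418546 yaw 8.6253082594099
lower [ 0.63025783  0.11397726 -0.26975766] 0.001406415080605855 114 slope 32.63878472432326 yaw 10.25071141687735
left [[639.20064917 256.58046616 144.19115286]
 [623.30895208 255.13188034 137.06533544]
 [607.48513275 251.03025798 128.93072577]
 [590.65286037 248.603883   124.79954948]
 [575.52391447 246.22109775 110.28044008]
 [558.46807498 243.94812856 105.33220908]
 [541.55507801 239.08678421  98.90043798]]
10.176132 583.19714 247.188
[ 0.45446832 -0.14690769]
back [[652.9833426  247.84053188 136.39712481]
 [655.47518634 229.64119277 139.54720564]
 [659.61163868 213.31050535 136.01059691]
 [663.14960847 196.25200687 134.9374989 ]
 [666.27004155 178.76934101 135.53029748]
 [669.34941131 161.27165602 136.27007181]]
-79.18469 659.40326 199.07347
[-0.33718579  0.36407327]
```

Run:
```python
from h import *
for n in("top","scene"):
  P=cloud(n,np.load(n+"0.npy")).reshape(-1,3)
  psi=np.radians(10.4);a=np.array([np.cos(psi),np.sin(psi)]);b=np.array([-a[1],a[0]])
  k=(abs(P[:,0]-.6)<.1)&(abs(P[:,1]-.2)<.1)&(P[:,2]>.03);P=P[k]
  X=P[:,:2]@a;Y=P[:,:2]@b;Z=P[:,2]-.0018
  h=(Z-np.tan(np.radians(24))*X)*np.cos(np.radians(24))
  print(n,"Y range",Y.min(),Y.max(),"X",X.min(),X.max())
  # x profile, y mid band
  band=(Y>.075)&(Y<.12)
  for x in np.arange(.535,.70,.004):
    s=band&(abs(X-x)<.002)
    if s.sum()>2: print("X%.3f h%.1f z%.1f n%d"%(x,1000*np.median(h[s]),1000*np.median(Z[s]),s.sum()),end=" | ")
  print()
  fl=(X>.60)&(X<.635)
  for y in np.arange(.01,.16,.004):
    s=fl&(abs(Y-y)<.002)
    if s.sum()>2: print("Y%.3f h%.1f n%d"%(y,1000*np.median(h[s]),s.sum()),end=" | ")
  print()
```

```text
top Y range -0.011690712262260294 0.14075598470914397 X 0.555099690902155 0.687871725462202
X0.555 h-177.2 z53.6 n6 | X0.559 h-176.9 z55.0 n8 | X0.563 h-180.8 z52.8 n11 | X0.567 h-163.9 z72.8 n60 | X0.571 h-146.0 z94.4 n23 | X0.575 h-145.8 z96.4 n20 | X0.579 h-145.4 z98.8 n23 | X0.583 h-144.6 z100.6 n19 | X0.587 h-145.2 z102.7 n25 | X0.591 h-133.6 z116.9 n32 | X0.595 h-132.2 z120.4 n24 | X0.599 h-132.5 z121.7 n20 | X0.603 h-136.0 z119.3 n8 | X0.607 h-145.3 z111.2 n24 | X0.611 h-145.0 z113.9 n23 | X0.615 h-144.6 z115.4 n21 | X0.619 h-145.0 z117.0 n21 | X0.623 h-145.7 z118.4 n21 | X0.627 h-145.5 z119.9 n27 | X0.631 h-144.6 z122.5 n21 | X0.635 h-146.3 z122.2 n22 | X0.639 h-145.9 z124.4 n23 | X0.643 h-143.9 z129.1 n31 | X0.647 h-133.2 z142.5 n34 | X0.651 h-132.1 z145.4 n20 | X0.655 h-133.1 z146.0 n25 | X0.659 h-139.8 z140.5 n11 | X0.663 h-144.2 z137.4 n21 | X0.667 h-145.6 z137.9 n23 | X0.671 h-146.4 z138.3 n24 | X0.675 h-145.8 z140.8 n22 | X0.679 h-144.4 z144.2 n24 | X0.683 h-146.9 z143.2 n15 | X0.687 h-153.8 z137.1 n4 | 
Y0.010 h-148.9 n3 | Y0.014 h-147.0 n17 | Y0.018 h-147.4 n22 | Y0.0
[... 1141 characters left out ...]
675 h-146.4 z140.1 n18 | X0.679 h-146.8 z141.9 n14 | X0.683 h-149.5 z140.7 n53 | X0.687 h-197.1 z90.1 n604 | X0.691 h-216.9 z69.6 n70 | 
Y0.018 h-192.6 n103 | Y0.022 h-133.7 n5 | Y0.026 h-132.6 n3 | Y0.030 h-137.1 n3 | Y0.038 h-136.8 n3 | Y0.042 h-140.3 n8 | Y0.046 h-145.2 n7 | Y0.050 h-141.5 n8 | Y0.054 h-145.6 n6 | Y0.058 h-141.7 n8 | Y0.062 h-145.3 n7 | Y0.066 h-145.1 n7 | Y0.070 h-141.4 n4 | Y0.074 h-145.1 n7 | Y0.078 h-145.7 n8 | Y0.082 h-137.2 n6 | Y0.086 h-145.3 n9 | Y0.090 h-138.4 n7 | Y0.094 h-145.5 n7 | Y0.098 h-142.9 n7 | Y0.102 h-145.7 n9 | Y0.106 h-141.7 n4 | Y0.110 h-138.4 n12 | Y0.114 h-145.5 n7 | Y0.118 h-145.6 n7 | Y0.122 h-137.2 n33 | Y0.126 h-132.0 n8 | Y0.130 h-132.8 n3 |
```

Run:
```python
from h import *
c24,s24=np.cos(np.radians(24)),np.sin(np.radians(24))
for n in("top","scene"):
  P0=cloud(n,np.load(n+"0.npy")).reshape(-1,3)
  psi=np.radians(10.4);a=np.array([np.cos(psi),np.sin(psi)]);b=np.array([-a[1],a[0]])
  k=(abs(P0[:,0]-.6)<.1)&(abs(P0[:,1]-.17)<.13)&(P0[:,2]>.03);P=P0[k]
  X=P[:,:2]@a;Y=P[:,:2]@b;Z=P[:,2]-.0018
  x=((X-.628)*c24+(Z-.1203)*s24);z=-(X-.628)*s24+(Z-.1203)*c24;y=Y-.0205
  lip=(abs(z-13)<99)&(z>.0095)&(z<.0165)
  for nm,(lo,hi) in dict(lower=(-.045,-.018),upper=(.018,.045)).items():
    s=lip&(x>lo)&(x<hi)&(y>.012)&(y<.10)
    print(n,nm,s.sum(),"x range %.1f %.1f mean %.2f z %.2f"%(1e3*np.percentile(x[s],3),1e3*np.percentile(x[s],97),1e3*x[s].mean(),1e3*np.median(z[s])),"slope deg",np.degrees(np.polyfit(y[s],x[s],1)[0]))
  g=(y<.03)&(z>.018)&(z<.07)&(x<.06)
  pan=g&(z>.02)&(z<.029);post=g&(z>.048)
  print("post top",1e3*np.array([x[post],y[post],z[post]]).T.mean(0) if post.sum() else 0,post.sum())
  print("panel",pan.sum()); A=1e3*np.array([x[pan],y[pan]]).T
  print(A[np.argsort(A[:,0])][::6])
  # rack
  K=(abs(P0[:,0]-.372)<.06)&(abs(P0[:,1]+.318)<.06); R=P0[K]; 
  f=R[R[:,2]>.034]; print("fin",len(f),f.mean(0),cv2.minAreaRect((f[:,:2]*1000).astype(np.float32)),np.percentile(f[:,2],90))
  R=R[R[:,2]>.008];print(cv2.minAreaRect((R[:,:2]*1000).astype(np.float32)))
```

```text
top lower 142 x range -37.6 -23.7 mean -30.43 z 13.00 slope deg -0.4359268516620762
top upper 143 x range 23.1 36.7 mean 29.54 z 13.18 slope deg -0.2358547721435995
post top [  0.66225931 -33.45175241  54.95512012] 16
panel 44
[[ -6.21907148 -36.93505826]
 [ 10.83882097 -23.06975334]
 [ 18.40759601 -24.16916444]
 [ 23.18496675 -16.82579583]
 [ 28.72376559 -14.79221984]
 [ 36.54853422  -8.39466084]
 [ 43.33099296  -1.18715683]
 [ 47.85156328  -7.77932722]]
fin 38 [ 0.37099757 -0.3134399   0.04436372] ((370.9730224609375, -314.2758483886719), (9.938626289367676, 29.085908889770508), 24.994197845458984) 0.048591548525942836
((370.8784484863281, -314.58770751953125), (60.51641082763672, 100.43463897705078), 23.975418090820312)
scene lower 108 x range -38.6 -20.7 mean -28.42 z 11.83 slope deg 0.07823956797527261
scene upper 130 x range 22.6 39.7 mean 32.36 z 12.05 slope deg 0.3098219349829426
post top [  3.28226658 -34.4510933   52.69670318] 21
panel 82
[[ -8.94897932 -38.91121526]
 [ -0.20002954 -38.77408957]
 [  3.25751628 -35.12371594]
 [  7.18213422 -31.6179236 ]
 [ 10.7498402  -25.6001738 ]
 [ 17.87004393 -25.30356545]
 [ 19.73179053 -25.88016983]
 [ 25.91976687 -20.84227157]
 [ 31.0675822  -17.83380824]
 [ 34.67717962 -16.60468788]
 [ 40.71865692  -2.61781504]
 [ 44.98827757  -8.35422428]
 [ 46.53570445  -2.31587453]
 [ 47.94589109  -9.41168831]]
fin 53 [ 0.37498894 -0.31510875  0.04203662] ((373.7437744140625, -315.4583740234375), (12.06309700012207, 29.722593307495117), 24.560075759887695) 0.04661076801054675
((375.4195251464844, -314.50457763671875), (55.968719482421875, 100.86901092529297), 27.032766342163086)
```

```bash
cat >> h.py <<'E'
psi=np.radians(10.4);al=np.radians(24)
A=np.array([np.cos(psi),np.sin(psi),0]);B=np.array([-np.sin(psi),np.cos(psi),0]);UZ=np.array([0,0,1.])
TX=np.cos(al)*A+np.sin(al)*UZ;TN=-np.sin(al)*A+np.cos(al)*UZ
TO=.6287*A+.0205*B+.120*UZ
RT=np.c_[TX,B,TN]
def tw(x,y,z): return TO+RT@np.array([x,y,z])*1e-3
def wt(p): return RT.T@(np.asarray(p)-TO)*1e3
def rot(yv,zv):
    yv=yv/np.linalg.norm(yv);zv=zv-yv*(zv@yv);zv/=np.linalg.norm(zv);return np.c_[np.cross(yv,zv),yv,zv]
def plan(p,Rt):
    s=ctrl.get_state();R=Ro.from_quat(s["tcp_rot"]).as_matrix();t=R.T@(np.asarray(p)-s["eef_pos"])*100
    w=np.degrees(Ro.from_matrix(R.T@Rt).as_rotvec())
    print("t",s["time"],"now",s["eef_pos"].round(4),"q",s["qpos"].round(2),"F",s["contact_force"].round(1),"open",round(s["opening"],3))
    print("tx %.2f ty %.2f tz %.2f ax %.1f ay %.1f az %.1f"%(*t,*w))
def gp(th,r=50): return 43-r*np.cos(th),-5-r*np.sin(th)
E
python3 - <<'E'
from h import *
s=ctrl.get_state();R=Ro.from_quat(s["tcp_rot"]).as_matrix();print(R.round(3))
P=cloud("top",np.load("top0.npy"))
q=P[130:225,70:150].reshape(-1,3);q=q[q[:,2]>.05];print("spool",np.nanmin(q,0),np.nanmax(q,0))
q=P[100:400,:300].reshape(-1,3)
for sg in(1,-1):
  plan(tw(*gp(.6),110),rot(-TN,sg*TX)); print(tw(*gp(.6),110))
E
```

```text
[[ 0.922 -0.001  0.388]
 [-0.388 -0.002  0.922]
 [-0.    -1.    -0.002]]
spool [0.43310035 0.37856288 0.05006528] [0.69306291 0.57340819 0.21168081]
t 0.1 now [0.2618 0.6215 0.2301] q [ 1.02  0.29  1.58 -0.    1.28 -0.15] F [-0.  -0.5  0.2] open 0.997
tx 49.68 ty 0.95 tz -36.40 ax 22.1 ay 55.9 az -11.8
[0.57822114 0.09317865 0.22119496]
t 0.1 now [0.2618 0.6215 0.2301] q [ 1.02  0.29  1.58 -0.    1.28 -0.15] F [-0.  -0.5  0.2] open 0.997
tx 49.68 ty 0.95 tz -36.40 ax -13.9 ay -121.1 az -25.9
[0.57822114 0.09317865 0.22119496]
```

Run:
```python
from h import *
plan([.35,.30,.30],rot(-TN,TX))
```

```text
t 0.1 now [0.2618 0.6215 0.2301] q [ 1.02  0.29  1.58 -0.    1.28 -0.15] F [-0.  -0.5  0.2] open 0.997
tx 20.61 ty -6.95 tz -26.22 ax 22.1 ay 55.9 az -11.8
```

>>> play_rows(
  steps=[
    {"ty":-3.5,"claw":4.5},
    {"tx":2,"ty":-7,"tz":-3,"claw":4.5},
    {"tx":4,"ty":-7,"tz":-5.5,"ax":2.5,"ay":6.3,"az":-1.3,"claw":4.5},
    {"tx":6.5,"ty":-7,"tz":-8.5,"ax":5,"ay":12.5,"az":-2.6,"claw":4.5},
    {"tx":9,"ty":-7,"tz":-11.5,"ax":7.5,"ay":19,"az":-4,"claw":4.5},
    {"tx":11.5,"ty":-7,"tz":-14.5,"ax":10,"ay":25,"az":-5.3,"claw":4.5},
    {"tx":14,"ty":-7,"tz":-17.5,"ax":12.5,"ay":31.5,"az":-6.6,"claw":4.5},
    {"tx":16.5,"ty":-7,"tz":-20.5,"ax":15,"ay":38,"az":-8,"claw":4.5},
    {"tx":19,"ty":-7,"tz":-23.5,"ax":17.5,"ay":44,"az":-9.3,"claw":4.5},
    {"tx":20.6,"ty":-7,"tz":-26.2,"ax":20,"ay":50.5,"az":-10.6,"claw":4.5},
    {"tx":20.6,"ty":-7,"tz":-26.2,"ax":22.1,"ay":55.9,"az":-11.8,"claw":4.5},
    {"tx":20.6,"ty":-7,"tz":-26.2,"ax":22.1,"ay":55.9,"az":-11.8,"claw":4.5},
  ],
)

```text
invalid input at $.steps[0]: expected keys claw, tx, ty, tz, ax, ay, az
```

Run:
```python
from h import *
plan(tw(*gp(.6),110),rot(-TN,TX))
plan(tw(*gp(.6),32),rot(-TN,TX))
```

```text
t 0.1 now [0.2618 0.6215 0.2301] q [ 1.02  0.29  1.58 -0.    1.28 -0.15] F [-0.  -0.5  0.2] open 0.997
tx 49.68 ty 0.95 tz -36.40 ax 22.1 ay 55.9 az -11.8
t 0.1 now [0.2618 0.6215 0.2301] q [ 1.02  0.29  1.58 -0.    1.28 -0.15] F [-0.  -0.5  0.2] open 0.997
tx 52.33 ty 8.07 tz -34.65 ax 22.1 ay 55.9 az -11.8
```

All keys needed.

>>> play_rows(
  steps=[
    {"tx":0,"ty":-3.5,"tz":0,"ax":0,"ay":0,"az":0,"claw":4.5},
    {"tx":2,"ty":-7,"tz":-3,"ax":0,"ay":0,"az":0,"claw":4.5},
    {"tx":4,"ty":-7,"tz":-5.5,"ax":2.5,"ay":6.3,"az":-1.3,"claw":4.5},
    {"tx":6.5,"ty":-7,"tz":-8.5,"ax":5,"ay":12.5,"az":-2.6,"claw":4.5},
    {"tx":9,"ty":-7,"tz":-11.5,"ax":7.5,"ay":19,"az":-4,"claw":4.5},
    {"tx":11.5,"ty":-7,"tz":-14.5,"ax":10,"ay":25,"az":-5.3,"claw":4.5},
    {"tx":14,"ty":-7,"tz":-17.5,"ax":12.5,"ay":31.5,"az":-6.6,"claw":4.5},
    {"tx":16.5,"ty":-7,"tz":-20.5,"ax":15,"ay":38,"az":-8,"claw":4.5},
    {"tx":19,"ty":-7,"tz":-23.5,"ax":17.5,"ay":44,"az":-9.3,"claw":4.5},
    {"tx":20.6,"ty":-7,"tz":-26.2,"ax":20,"ay":50.5,"az":-10.6,"claw":4.5},
    {"tx":20.6,"ty":-7,"tz":-26.2,"ax":22.1,"ay":55.9,"az":-11.8,"claw":4.5},
    {"tx":20.6,"ty":-7,"tz":-26.2,"ax":22.1,"ay":55.9,"az":-11.8,"claw":4.5},
  ],
)

```text
time: 1.1
eef_pos: [0.3494, 0.299, 0.3003]
tcp_rot: [-0.417, 0.35, -0.538, 0.644]
contact_force: [-0.8, 0.5, -0.2]
opening: 0.527
```

Run:
```python
from h import *
plan(tw(*gp(.6),110),rot(-TN,TX))
plan(tw(*gp(.6),32),rot(-TN,TX))
```

```text
t 1.1 now [0.3494 0.299  0.3003] q [ 0.57 -0.47  2.19 -0.18  1.03  0.46] F [-0.8  0.5 -0.2] open 0.527
tx 24.33 ty 14.87 tz 14.04 ax -0.1 ay -0.2 az -0.0
t 1.1 now [0.3494 0.299  0.3003] q [ 0.57 -0.47  2.19 -0.18  1.03  0.46] F [-0.8  0.5 -0.2] open 0.527
tx 24.33 ty 22.67 tz 14.03 ax -0.1 ay -0.2 az -0.0
```

>>> play_rows(
  steps=[
    {"tx":2.6,"ty":1.5,"tz":1.5,"ax":0,"ay":0,"az":0,"claw":4},
    {"tx":5.2,"ty":3,"tz":3,"ax":0,"ay":0,"az":0,"claw":4},
    {"tx":7.8,"ty":4.6,"tz":4.5,"ax":0,"ay":0,"az":0,"claw":4},
    {"tx":10.4,"ty":6.2,"tz":6,"ax":0,"ay":0,"az":0,"claw":4},
    {"tx":13,"ty":7.8,"tz":7.5,"ax":0,"ay":0,"az":0,"claw":4},
    {"tx":15.6,"ty":9.4,"tz":9,"ax":0,"ay":0,"az":0,"claw":4},
    {"tx":18.2,"ty":11,"tz":10.5,"ax":0,"ay":0,"az":0,"claw":4},
    {"tx":20.8,"ty":12.6,"tz":12,"ax":0,"ay":0,"az":0,"claw":4},
    {"tx":23.2,"ty":14.2,"tz":13.4,"ax":0,"ay":0,"az":0,"claw":4},
    {"tx":24.3,"ty":14.9,"tz":14,"ax":0,"ay":0,"az":0,"claw":4},
    {"tx":24.3,"ty":14.9,"tz":14,"ax":0,"ay":0,"az":0,"claw":4},
    {"tx":24.3,"ty":14.9,"tz":14,"ax":0,"ay":0,"az":0,"claw":4},
  ],
)

```text
time: 2.1
eef_pos: [0.5797, 0.0959, 0.2207]
tcp_rot: [-0.419, 0.35, -0.535, 0.645]
contact_force: [0.0, 0.3, 0.1]
opening: 0.469
```

Run:
```python
from h import *
plan(tw(*gp(.6),32),rot(-TN,TX))
s=snap("1"); e=ctrl.get_state()["eef_pos"]
for n in s: print(n,proj(n,[e,tw(*gp(.6),41)]))
a=cv2.resize(s["scene"][0][150:300,280:430],(400,400));b=cv2.resize(s["top"][0][100:220,130:250],(400,400))
o=np.hstack([a,b]);cv2.imwrite("pics/z1.png",(255*(o/255.)**.6).astype('uint8'))
```

```text
t 2.1 now [0.5797 0.0959 0.2207] q [-0.05 -0.11  2.06  0.14  0.79 -0.31] F [0.  0.3 0.1] open 0.469
tx 0.27 ty 7.67 tz -0.14 ax 0.1 ay 0.0 az -0.2
scene [[346.03309409 208.79840927]
 [345.3940316  238.46872633]]
top [[214.33442156 158.50706778]
 [217.83204231 153.49581016]]
```

View pics/z1.png

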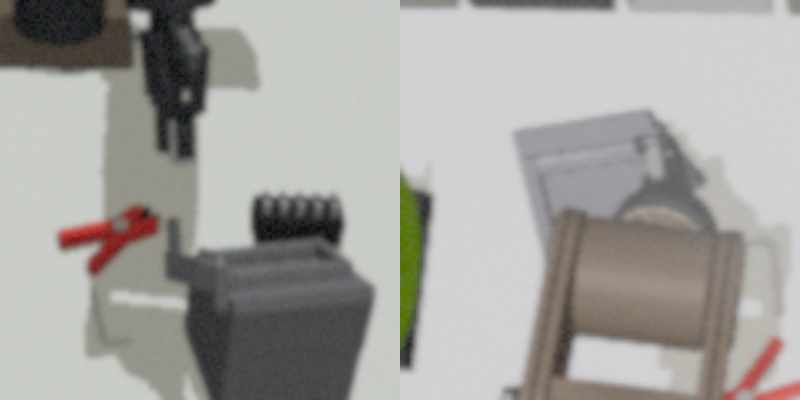

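>>> play_rows(
  steps=[
    {"tx":0.2,"ty":2,"tz":-0.1,"ax":0,"ay":0,"az":0,"claw":4},
    {"tx":0.25,"ty":4,"tz":-0.1,"ax":0,"ay":0,"az":0,"claw":4},
    {"tx":0.25,"ty":6,"tz":-0.1,"ax":0,"ay":0,"az":0,"claw":4},
    {"tx":0.25,"ty":7.7,"tz":-0.1,"ax":0,"ay":0,"az":0,"claw":4},
    {"tx":0.25,"ty":7.7,"tz":-0.1,"ax":0,"ay":0,"az":0,"claw":4},
    {"tx":0.25,"ty":7.7,"tz":-0.1,"ax":0,"ay":0,"az":0,"claw":4},
  ],
)

```text
time: 2.7
eef_pos: [0.609, 0.1002, 0.1507]
tcp_rot: [-0.418, 0.349, -0.535, 0.645]
contact_force: [0.0, 0.2, -0.2]
opening: 0.47
```

Run:
```python
from h import *
plan(tw(*gp(.6),32),rot(-TN,TX))
s=snap("2"); e=ctrl.get_state()["eef_pos"];print(wt(e))
for n in s: print(n,proj(n,[e,tw(*gp(.6),41)]))
a=cv2.resize(s["scene"][0][190:265,310:385],(400,400));b=cv2.resize(s["top"][0][120:180,180:240],(400,400))
o=np.hstack([a,b]);cv2.imwrite("pics/z2.png",(255*(o/255.)**.6).astype('uint8'))
```

```text
t 2.7 now [0.609  0.1002 0.1507] q [-0.04  0.05  2.05  0.15  0.64 -0.33] F [ 0.   0.2 -0.2] open 0.47
tx 0.14 ty 0.08 tz -0.02 ax 0.0 ay 0.1 az -0.2
[  3.71881767 -32.53610973  34.25239975]
scene [[346.02892366 241.55244106]
 [345.3940316  238.46872633]]
top [[217.64368293 152.35667796]
 [217.83204231 153.49581016]]
```

View pics/z2.png

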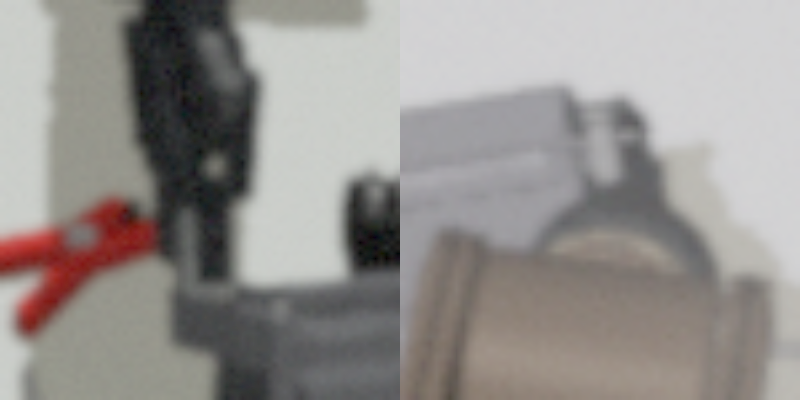

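>>> play_rows(
  grip_force=25,
  steps=[
    {"tx":0.1,"ty":0.1,"tz":0,"ax":0,"ay":0,"az":0,"claw":0},
    {"tx":0.1,"ty":0.1,"tz":0,"ax":0,"ay":0,"az":0,"claw":0},
    {"tx":0.1,"ty":0.1,"tz":0,"ax":0,"ay":0,"az":0,"claw":0},
    {"tx":0.1,"ty":0.1,"tz":0,"ax":0,"ay":0,"az":0,"claw":0},
    {"tx":0.1,"ty":0.1,"tz":0,"ax":0,"ay":0,"az":0,"claw":0},
    {"tx":0.1,"ty":0.1,"tz":0,"ax":0,"ay":0,"az":0,"claw":0},
  ],
)

```text
time: 3.3
eef_pos: [0.6079, 0.0972, 0.1495]
tcp_rot: [-0.42, 0.35, -0.535, 0.644]
contact_force: [-10.4, -4.8, 3.6]
opening: 0.13
```

Run:
```python
from h import *
s=ctrl.get_state();print(s["contact_force"],s["opening"],wt(s["eef_pos"]))
p0=np.array(gp(.6))
for th in (.6,.8,1.0,1.2,1.4,1.6,1.8,1.95,2.0):
    d=np.array(gp(th))-p0; print(th,"tx %.2f tz %.2f"%(-d[1]/10,d[0]/10))
```

```text
[-10.41535372  -4.79287588   3.5771722 ] 0.13041348488685267 [ -0.07287511 -34.63610071  32.3278399 ]
0.6 tx -0.00 tz 0.00
0.8 tx 0.76 tz 0.64
1.0 tx 1.38 tz 1.43
1.2 tx 1.84 tz 2.31
1.4 tx 2.10 tz 3.28
1.6 tx 2.17 tz 4.27
1.8 tx 2.05 tz 5.26
1.95 tx 1.82 tz 5.98
2.0 tx 1.72 tz 6.21
```

>>> play_rows(
  steps=[
    {"tx":0,"ty":0,"tz":-0.3,"ax":0,"ay":0,"az":0,"claw":0},
    {"tx":0.4,"ty":0,"tz":0,"ax":0,"ay":0,"az":0,"claw":0},
    {"tx":0.75,"ty":0,"tz":0.35,"ax":0,"ay":0,"az":0,"claw":0},
    {"tx":1.1,"ty":0,"tz":0.75,"ax":0,"ay":0,"az":0,"claw":0},
    {"tx":1.4,"ty":0,"tz":1.15,"ax":0,"ay":0,"az":0,"claw":0},
    {"tx":1.65,"ty":0,"tz":1.55,"ax":0,"ay":0,"az":0,"claw":0},
    {"tx":1.85,"ty":0,"tz":2,"ax":0,"ay":0,"az":0,"claw":0},
    {"tx":1.85,"ty":0,"tz":2,"ax":0,"ay":0,"az":0,"claw":0},
  ],
)

```text
time: 3.97
eef_pos: [0.632, 0.0806, 0.1587]
tcp_rot: [-0.42, 0.348, -0.537, 0.644]
contact_force: [-4.7, -9.0, 2.3]
opening: 0.129
```

Run:
```python
from h import *
s=ctrl.get_state();print(s["contact_force"],RT.T@s["contact_force"],s["opening"],wt(s["eef_pos"]))
```

```text
[-4.6959068  -9.02736827  2.32392797] [-4.76294589 -8.0313608   4.664456  ] 0.1294169775691775 [ 22.55796415 -55.26793389  32.29852489]
```

>>> play_rows(
  steps=[
    {"tx":0.35,"ty":0,"tz":0.4,"ax":0,"ay":0,"az":0,"claw":0},
    {"tx":0.5,"ty":0,"tz":0.8,"ax":0,"ay":0,"az":0,"claw":0},
    {"tx":0.55,"ty":0,"tz":1.2,"ax":0,"ay":0,"az":0,"claw":0},
    {"tx":0.6,"ty":0,"tz":1.6,"ax":0,"ay":0,"az":0,"claw":0},
    {"tx":0.6,"ty":0,"tz":2,"ax":0,"ay":0,"az":0,"claw":0},
    {"tx":0.6,"ty":0,"tz":2.4,"ax":0,"ay":0,"az":0,"claw":0},
    {"tx":0.55,"ty":0,"tz":2.8,"ax":0,"ay":0,"az":0,"claw":0},
    {"tx":0.5,"ty":0,"tz":3.2,"ax":0,"ay":0,"az":0,"claw":0},
    {"tx":0.4,"ty":0,"tz":3.5,"ax":0,"ay":0,"az":0,"claw":0},
    {"tx":0.25,"ty":0,"tz":3.9,"ax":0,"ay":0,"az":0,"claw":0},
    {"tx":0.25,"ty":0,"tz":3.9,"ax":0,"ay":0,"az":0,"claw":0},
  ],
)

```text
time: 4.88
eef_pos: [0.6661, 0.0864, 0.1736]
tcp_rot: [-0.42, 0.35, -0.535, 0.644]
contact_force: [-10.5, -7.2, 5.4]
opening: 0.13
```

Run:
```python
from h import *
s=ctrl.get_state();print(RT.T@s["contact_force"],s["opening"],wt(s["eef_pos"]))
s=snap("3")
a=cv2.resize(s["scene"][0][180:270,300:390],(400,400));b=cv2.resize(s["top"][0][110:180,180:250],(400,400))
o=np.hstack([a,b]);cv2.imwrite("pics/z3.png",(255*(o/255.)**.6).astype('uint8'))
```

```text
[-8.42473235 -5.22673613  9.64147048] 0.13001119954297377 [ 60.17619793 -55.7462786   31.85295486]
```

View pics/z3.png

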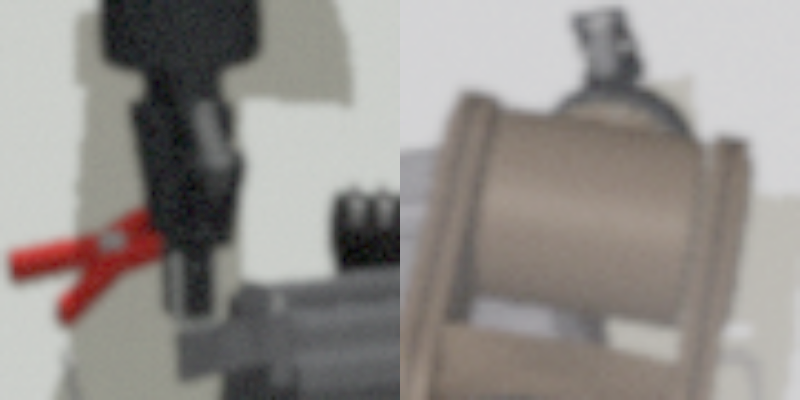

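>>> play_rows(
  steps=[
    {"tx":0,"ty":0,"tz":0,"ax":0,"ay":0,"az":0,"claw":3},
    {"tx":0,"ty":0,"tz":0,"ax":0,"ay":0,"az":0,"claw":3},
    {"tx":0,"ty":0,"tz":0,"ax":0,"ay":0,"az":0,"claw":3},
    {"tx":0,"ty":-2,"tz":0,"ax":0,"ay":0,"az":0,"claw":3},
    {"tx":0,"ty":-5,"tz":0,"ax":0,"ay":0,"az":0,"claw":3},
    {"tx":0,"ty":-9,"tz":-1,"ax":0,"ay":0,"az":0,"claw":3},
    {"tx":2,"ty":-11,"tz":-3,"ax":0,"ay":0,"az":0,"claw":3},
    {"tx":5,"ty":-12,"tz":-5,"ax":0,"ay":0,"az":0,"claw":3},
    {"tx":9,"ty":-12,"tz":-7,"ax":0,"ay":0,"az":0,"claw":3},
    {"tx":12,"ty":-12,"tz":-10,"ax":0,"ay":0,"az":0,"claw":3},
    {"tx":15,"ty":-12,"tz":-12,"ax":0,"ay":0,"az":0,"claw":3},
  ],
)

```text
time: 5.9
eef_pos: [0.538, -0.0899, 0.2351]
tcp_rot: [-0.417, 0.348, -0.537, 0.646]
contact_force: [0.9, -0.6, -0.9]
opening: 0.348
```

```bash
cat > gate.py <<'E'
from h import *
import sys
def gate(s):
  for n in s:
    P=cloud(n,s[n][1]).reshape(-1,3);P=P[np.isfinite(P).all(1)];P=P-[0,0,.0018]
    q=(P-TO)@RT*1e3
    k=(abs(q[:,0]-20)<65)&(q[:,1]<25)&(q[:,1]>-80)
    post=q[k&(q[:,2]>46)&(q[:,2]<62)];pan=q[k&(q[:,2]>20)&(q[:,2]<31)]
    print(n,"post",len(post),post.mean(0).round(1) if len(post) else "")
    if len(pan)>5: print("  panel",len(pan),pan.min(0).round(1),pan.max(0).round(1))
E
python3 - <<'E'
from gate import *
st=ctrl.get_state();print(st["contact_force"],wt(st["eef_pos"]))
s=snap("4");gate(s)
a=cv2.resize(s["scene"][0][180:270,300:390],(400,400));b=cv2.resize(s["top"][0][110:190,160:240],(400,400))
o=np.hstack([a,b]);cv2.imwrite("pics/z4.png",(255*(o/255.)**.6).astype('uint8'))
# rack goal
u=np.radians(26);Rr=rot(np.array([0,0,-1.]),np.array([np.cos(u),np.sin(u),0]))
plan([.3725,-.316,.12],Rr)
E
```

```text
[ 0.93371115 -0.56352446 -0.94162465] [ -58.9595885  -206.03969296  152.28045367]
scene post 31 [ 64.2 -53.9  51.6]
  panel 101 [ 37.3 -63.3  20.1] [70.5 -0.8 30.8]
top post 17 [ 60.8 -52.7  56.1]
  panel 47 [-28.9 -59.8  20.3] [66.4  0.3 30.8]
t 6.0 now [ 0.5369 -0.0933  0.2331] q [-0.47 -0.21  2.13  0.32  0.91 -0.8 ] F [-0.3  1.2  0.6] open 0.354
tx 19.11 ty 2.15 tz -22.90 ax -23.8 ay -15.8 az 3.2
```

View pics/z4.png

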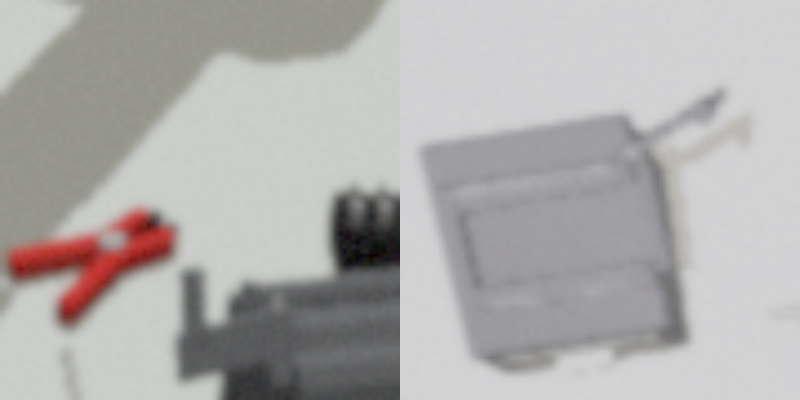

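>>> play_rows(
  steps=[
    {"tx":2.4,"ty":0,"tz":-2.5,"ax":-2.6,"ay":-1.8,"az":0.4,"claw":4},
    {"tx":4.8,"ty":0,"tz":-5,"ax":-5.2,"ay":-3.5,"az":0.7,"claw":4},
    {"tx":7.2,"ty":0.2,"tz":-7.5,"ax":-7.8,"ay":-5.2,"az":1,"claw":4},
    {"tx":9.6,"ty":0.4,"tz":-10,"ax":-10.4,"ay":-7,"az":1.4,"claw":4},
    {"tx":12,"ty":0.8,"tz":-12.7,"ax":-13,"ay":-8.7,"az":1.8,"claw":4},
    {"tx":14.4,"ty":1.2,"tz":-15.5,"ax":-15.6,"ay":-10.5,"az":2.1,"claw":4},
    {"tx":16.8,"ty":1.6,"tz":-18.5,"ax":-18.2,"ay":-12.2,"az":2.5,"claw":4},
    {"tx":19,"ty":2,"tz":-21.5,"ax":-20.8,"ay":-14,"az":2.8,"claw":4},
    {"tx":19.1,"ty":2.1,"tz":-22.9,"ax":-23.8,"ay":-15.8,"az":3.2,"claw":4},
    {"tx":19.1,"ty":2.1,"tz":-22.9,"ax":-23.8,"ay":-15.8,"az":3.2,"claw":4},
    {"tx":19.1,"ty":2.1,"tz":-22.9,"ax":-23.8,"ay":-15.8,"az":3.2,"claw":4},
  ],
)

```text
time: 6.92
eef_pos: [0.3768, -0.3127, 0.1217]
tcp_rot: [-0.6, 0.372, -0.374, 0.602]
contact_force: [0.2, -0.1, 1.1]
opening: 0.472
```

```bash
sed -i 's/\.0205\*B/.019*B/' h.py
python3 - <<'E'
from h import *
u=np.radians(26);Rr=rot(np.array([0,0,-1.]),np.array([np.cos(u),np.sin(u),0]))
plan([.3725,-.316,.12],Rr);plan([.3725,-.316,.020],Rr)
s=snap("5");e=ctrl.get_state()["eef_pos"]
for n in s: print(n,proj(n,[e,[.3725,-.316,.044]]))
a=cv2.resize(s["scene"][0][180:250,155:225],(400,400));b=cv2.resize(s["top"][0][200:270,320:390],(400,400))
o=np.hstack([a,b]);cv2.imwrite("pics/z5.png",(255*(o/255.)**.6).astype('uint8'))
E
```

```text
t 6.9167 now [ 0.3768 -0.3127  0.1217] q [-0.9  -0.    2.12  0.    1.03 -1.36] F [ 0.2 -0.1  1.1] open 0.472
tx 0.11 ty 0.16 tz -0.53 ax -0.2 ay 0.4 az 0.1
t 6.9167 now [ 0.3768 -0.3127  0.1217] q [-0.9  -0.    2.12  0.    1.03 -1.36] F [ 0.2 -0.1  1.1] open 0.472
tx 0.09 ty 10.16 tz -0.57 ax -0.2 ay 0.4 az 0.1
scene [[187.96789314 191.14335137]
 [190.83885796 212.82633486]]
top [[360.31742035 237.41896723]
 [355.80994483 238.57708122]]
```

View pics/z5.png

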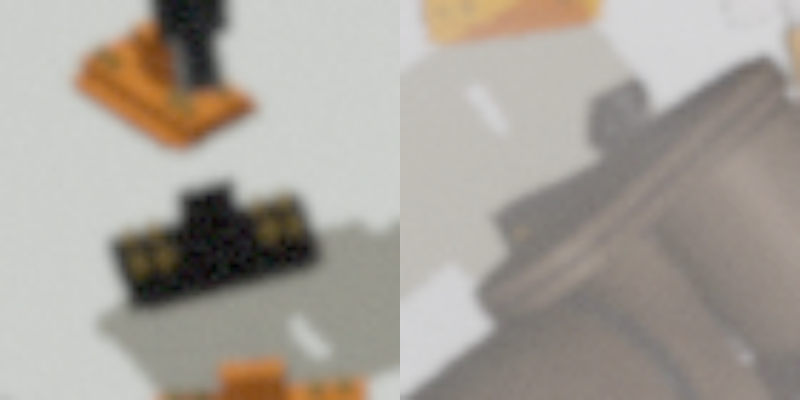

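>>> play_rows(
  steps=[
    {"tx":0.1,"ty":2.5,"tz":-0.4,"ax":0,"ay":0.4,"az":0,"claw":4},
    {"tx":0.1,"ty":5,"tz":-0.6,"ax":0,"ay":0.4,"az":0,"claw":4},
    {"tx":0.1,"ty":7.5,"tz":-0.6,"ax":0,"ay":0.4,"az":0,"claw":4},
    {"tx":0.1,"ty":10,"tz":-0.6,"ax":0,"ay":0.4,"az":0,"claw":4},
    {"tx":0.1,"ty":10.1,"tz":-0.6,"ax":0,"ay":0.4,"az":0,"claw":4},
    {"tx":0.1,"ty":10.1,"tz":-0.6,"ax":0,"ay":0.4,"az":0,"claw":4},
    {"tx":0.1,"ty":10.1,"tz":-0.6,"ax":0,"ay":0.4,"az":0,"claw":4},
  ],
)

```text
time: 7.6
eef_pos: [0.3723, -0.3172, 0.0223]
tcp_rot: [-0.6, 0.373, -0.376, 0.6]
contact_force: [-0.3, 0.1, 0.5]
opening: 0.466
```

Run:
```python
from h import *
u=np.radians(26);Rr=rot(np.array([0,0,-1.]),np.array([np.cos(u),np.sin(u),0]))
plan([.3725,-.316,.020],Rr)
```

```text
t 7.6 now [ 0.3723 -0.3172  0.0223] q [-0.91  0.17  2.16  0.    0.82 -1.37] F [-0.3  0.1  0.5] open 0.466
tx -0.11 ty 0.23 tz 0.07 ax -0.2 ay 0.1 az 0.2
```

>>> play_rows(
  grip_force=40,
  steps=[
    {"tx":-0.1,"ty":0.2,"tz":0,"ax":0,"ay":0,"az":0,"claw":0},
    {"tx":-0.1,"ty":0.2,"tz":0,"ax":0,"ay":0,"az":0,"claw":0},
    {"tx":-0.1,"ty":0.2,"tz":0,"ax":0,"ay":0,"az":0,"claw":0},
    {"tx":-0.1,"ty":0.2,"tz":0,"ax":0,"ay":0,"az":0,"claw":0},
    {"tx":-0.1,"ty":0.2,"tz":0,"ax":0,"ay":0,"az":0,"claw":0},
    {"tx":-0.1,"ty":0.2,"tz":0,"ax":0,"ay":0,"az":0,"claw":0},
    {"tx":-0.1,"ty":0.2,"tz":0,"ax":0,"ay":0,"az":0,"claw":0},
  ],
)

```text
time: 8.18
eef_pos: [0.3715, -0.3166, 0.0203]
tcp_rot: [-0.6, 0.373, -0.376, 0.6]
contact_force: [-0.1, 1.9, 7.4]
opening: 0.108
```

>>> play_rows(
  steps=[
    {"tx":0,"ty":-1,"tz":0,"ax":0,"ay":0,"az":0,"claw":0},
    {"tx":0,"ty":-4,"tz":0,"ax":0,"ay":0,"az":0,"claw":0},
    {"tx":0,"ty":-8,"tz":0,"ax":0,"ay":0,"az":0,"claw":0},
    {"tx":0,"ty":-12,"tz":0,"ax":0,"ay":0,"az":0,"claw":0},
    {"tx":0,"ty":-16,"tz":0,"ax":0,"ay":0,"az":0,"claw":0},
    {"tx":0,"ty":-20,"tz":0,"ax":0,"ay":0,"az":0,"claw":0},
    {"tx":0,"ty":-20,"tz":0,"ax":0,"ay":0,"az":0,"claw":0},
  ],
)

```text
time: 8.77
eef_pos: [0.3729, -0.3192, 0.2289]
tcp_rot: [0.602, -0.368, 0.381, -0.598]
contact_force: [0.3, -1.1, -0.8]
opening: 0.108
```

Run:
```python
from h import *
plan(tw(0,-90,40),rot(-TN,TX));print(tw(0,-90,40))
s=snap("6");e=ctrl.get_state()["eef_pos"]
a=cv2.resize(s["scene"][0][90:270,140:320],(400,400));b=cv2.resize(s["top"][0][190:310,310:430],(400,400))
o=np.hstack([a,b]);cv2.imwrite("pics/z6.png",(255*(o/255.)**.6).astype('uint8'))
```

```text
t 8.7667 now [ 0.3729 -0.3192  0.2289] q [-0.92 -0.14  2.03  0.    1.23 -1.37] F [ 0.3 -1.1 -0.8] open 0.108
tx -21.84 ty 7.04 tz 37.52 ax 23.4 ay 15.6 az -2.3
[0.61518606 0.04072186 0.15654182]
```

View pics/z6.png

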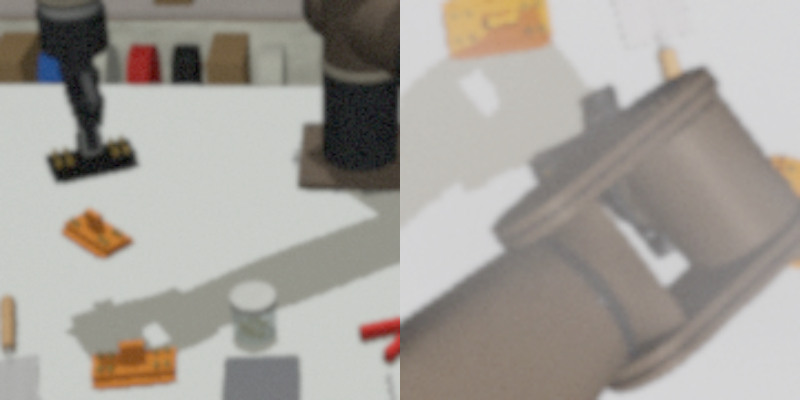

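Run:
```python
from h import *
plan(tw(0,-90,80),rot(-TN,TX))
```

```text
t 8.8667 now [ 0.3706 -0.3164  0.2212] q [-0.92 -0.13  2.04  0.    1.23 -1.37] F [ 0.2 -0.1 -2. ] open 0.11
tx -21.82 ty 2.78 tz 36.06 ax 23.7 ay 15.4 az -3.0
```

>>> play_rows(
  steps=[
    {"tx":-2,"ty":-1,"tz":3,"ax":2,"ay":1.3,"az":-0.3,"claw":0},
    {"tx":-4,"ty":-1,"tz":6.3,"ax":4,"ay":2.6,"az":-0.6,"claw":0},
    {"tx":-6,"ty":-1,"tz":9.6,"ax":6,"ay":4,"az":-0.9,"claw":0},
    {"tx":-8,"ty":-1,"tz":13,"ax":8,"ay":5.3,"az":-1.2,"claw":0},
    {"tx":-10,"ty":-1,"tz":16.3,"ax":10,"ay":6.6,"az":-1.5,"claw":0},
    {"tx":-12,"ty":-1,"tz":19.6,"ax":12,"ay":8,"az":-1.8,"claw":0},
    {"tx":-14,"ty":-1,"tz":23,"ax":14,"ay":9.3,"az":-2.1,"claw":0},
    {"tx":-16,"ty":0,"tz":26.3,"ax":16,"ay":10.6,"az":-2.4,"claw":0},
    {"tx":-18,"ty":1,"tz":29.6,"ax":18,"ay":12,"az":-2.6,"claw":0},
    {"tx":-20,"ty":2,"tz":33,"ax":21,"ay":13.5,"az":-2.8,"claw":0},
    {"tx":-21.8,"ty":2.8,"tz":36,"ax":23.7,"ay":15.4,"az":-3,"claw":0},
    {"tx":-21.8,"ty":2.8,"tz":36,"ax":23.7,"ay":15.4,"az":-3,"claw":0},
  ],
)

```text
time: 9.87
eef_pos: [0.5953, 0.0432, 0.1844]
tcp_rot: [-0.42, 0.353, -0.532, 0.645]
contact_force: [-1.0, -0.2, -1.7]
opening: 0.109
```

Run:
```python
from h import *
plan(tw(0,-90,80),rot(-TN,TX));plan(tw(0,-75,23),rot(-TN,TX))
```

```text
t 9.8667 now [0.5953 0.0432 0.1844] q [-0.16 -0.04  2.06  0.21  0.74 -0.47] F [-1.  -0.2 -1.7] open 0.109
tx 0.59 ty -0.69 tz 0.61 ax 0.6 ay 0.0 az -0.6
t 9.8667 now [0.5953 0.0432 0.1844] q [-0.16 -0.04  2.06  0.21  0.74 -0.47] F [-1.  -0.2 -1.7] open 0.109
tx -0.85 ty 5.02 tz 0.67 ax 0.6 ay 0.0 az -0.6
```

>>> play_rows(
  steps=[
    {"tx":0,"ty":1,"tz":0.6,"ax":0.6,"ay":0,"az":-0.6,"claw":0},
    {"tx":-0.4,"ty":2.5,"tz":0.7,"ax":0.6,"ay":0,"az":-0.6,"claw":0},
    {"tx":-0.8,"ty":4,"tz":0.7,"ax":0.6,"ay":0,"az":-0.6,"claw":0},
    {"tx":-0.85,"ty":5,"tz":0.7,"ax":0.6,"ay":0,"az":-0.6,"claw":0},
    {"tx":-0.85,"ty":5,"tz":0.7,"ax":0.6,"ay":0,"az":-0.6,"claw":0},
    {"tx":-0.85,"ty":5,"tz":0.7,"ax":0.6,"ay":0,"az":-0.6,"claw":0},
  ],
)

```text
time: 10.37
eef_pos: [0.6215, 0.0513, 0.146]
tcp_rot: [-0.417, 0.347, -0.54, 0.644]
contact_force: [0.0, 1.1, -0.3]
opening: 0.105
```

Run:
```python
from h import *
plan(tw(0,-75,23),rot(-TN,TX))
s=snap("7");st=ctrl.get_state();e=wt(st["eef_pos"]);print(e)
im=s["scene"][0].copy()
P=cloud("scene",s["scene"][1])-[0,0,.0018];q=(P-TO)@RT*1e3
# rack cloud: y between -130 and -22, z<45
k=(q[...,1]<-20)&(q[...,1]>-130)&(abs(q[...,0])<40)&(q[...,2]>-8)&(q[...,2]<35)
print(k.sum(),q[k].min(0),q[k].max(0))
g=im.max(2); kk=k&(g<90)
for lo in range(-130,-20,10):
    t=q[kk&(q[...,1]>=lo)&(q[...,1]<lo+10)]
    if len(t): print(lo,len(t),np.percentile(t[:,0],[2,50,98]).round(1),np.percentile(t[:,2],[2,50,98]).round(1))
a=cv2.resize(im[170:270,290:430],(800,571));cv2.imwrite("pics/z7.png",(255*(a/255.)**.6).astype('uint8'))
```

```text
t 10.3667 now [0.6215 0.0513 0.146 ] q [-0.13  0.07  2.04  0.2   0.64 -0.45] F [ 0.   1.1 -0.3] open 0.105
tx -0.57 ty 0.40 tz -0.32 ax -0.3 ay -0.1 az 0.3
[  5.1883271  -81.22830891  28.80012038]
545 [ -19.58911762 -129.95316411    5.48901245] [ 37.25195078 -29.84696482  34.94078217]
-130 64 [-7.8 21.9 33.6] [ 8.  17.9 26.6]
-120 57 [-8.6 22.5 35.7] [ 6.1 18.2 26.5]
-110 62 [-6.4 23.5 35.4] [ 6.4 16.9 27.8]
-100 71 [-11.6  19.5  35.6] [ 6.8 19.5 33.3]
-90 69 [ 7.1 22.2 35.7] [ 7.2 19.3 34.2]
-80 65 [ 9.2 21.4 36.2] [ 6.3 19.3 34.7]
-70 55 [-0.2 22.4 35.5] [ 7.4 17.9 31.6]
-60 62 [-14.8  20.3  35.3] [ 8.2 19.3 27. ]
-50 10 [-9.5 -5.  16.8] [18.8 20.8 26.3]
-40 3 [20.4 24.2 25.1] [15.9 17.8 19.7]
```

View pics/z7.png

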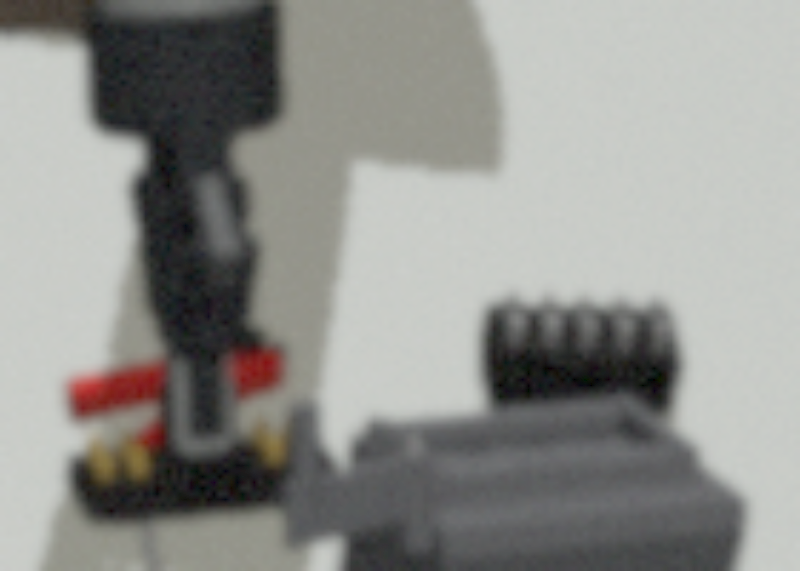

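Run:
```python
from h import *
plan(tw(0,-75,23),rot(-TN,TX))
```

```text
t 10.4667 now [0.6227 0.051  0.1484] q [-0.13  0.06  2.04  0.2   0.64 -0.45] F [ 0.4 -0.5 -0.5] open 0.106
tx -0.63 ty 0.57 tz -0.52 ax -0.5 ay -0.1 az 0.4
```

>>> play_rows(
  steps=[
    {"tx":-0.6,"ty":0.6,"tz":-0.5,"ax":-0.5,"ay":-0.1,"az":0.4,"claw":0},
    {"tx":-0.6,"ty":0.6,"tz":-0.5,"ax":-0.5,"ay":-0.1,"az":0.4,"claw":0},
    {"tx":-0.6,"ty":0.6,"tz":-0.5,"ax":-0.5,"ay":-0.1,"az":0.4,"claw":0},
    {"tx":-0.6,"ty":0.6,"tz":-0.5,"ax":-0.5,"ay":-0.1,"az":0.4,"claw":0},
    {"tx":-0.6,"ty":0.6,"tz":-0.5,"ax":-0.5,"ay":-0.1,"az":0.4,"claw":0},
  ],
)

```text
time: 10.88
eef_pos: [0.6199, 0.0569, 0.1411]
tcp_rot: [-0.418, 0.348, -0.537, 0.645]
contact_force: [-0.7, -0.5, -1.1]
opening: 0.108
```

Run:
```python
from h import *
plan(tw(0,-75,23),rot(-TN,TX))
s=snap("8");e=wt(ctrl.get_state()["eef_pos"]);print(e)
im=s["scene"][0]; g=im.max(2)
P=cloud("scene",s["scene"][1])-[0,0,.0018];q=(P-TO)@RT*1e3
def L(p): return proj("scene",[tw(*x) for x in p]).round(1).tolist()
# predicted rack outline (foot bottom corners) from eef
ex,ey,ez=e
pts=[(ex+sx*30,ey+sy*50,ez-20) for sx,sy in((-1,-1),(1,-1),(1,1),(-1,1))]
print(L(pts))
print("lip top far-side corners",L([(23,12,13),(23,100,13),(-23,12,13),(-23,100,13),(31.5,0,0),(-31.5,0,0),(60,-1,0),(60,117,0)]))
big=(255*(im[200:270,290:400]/255.)**.6).astype('uint8');big=cv2.resize(big,(792,504),interpolation=cv2.INTER_CUBIC)
f=lambda p:tuple(int(v) for v in ((np.array(p)-[290,200])*7.2+3.6))
for c,pp in(((0,255,255),L(pts)),((255,0,255),L([(23,12,13),(23,100,13),(-23,12,13),(-23,100,13)])),((255,255,0),L([(60,-1,0),(60,117,0)]))):
    for p in pp: cv2.drawMarker(big,f(p),c,cv2.MARKER_CROSS,12,1)
cv2.imwrite("pics/z8.png",big)
```

```text
t 10.8833 now [0.6199 0.0569 0.1411] q [-0.12  0.07  2.04  0.21  0.63 -0.44] F [-0.7 -0.5 -1.1] open 0.108
tx 0.01 ty -0.02 tz -0.06 ax -0.1 ay 0.1 az 0.0
[  0.60089139 -74.8925028   22.74562782]
[[303.2, 254.5], [307.9, 263.0], [352.4, 258.4], [345.3, 250.1]]
lip top far-side corners [[367.5, 251.2], [405.5, 247.3], [361.4, 245.2], [397.8, 241.4], [363.5, 258.5], [355.5, 249.9], [367.0, 262.8], [419.7, 257.2]]
```

View pics/z8.png

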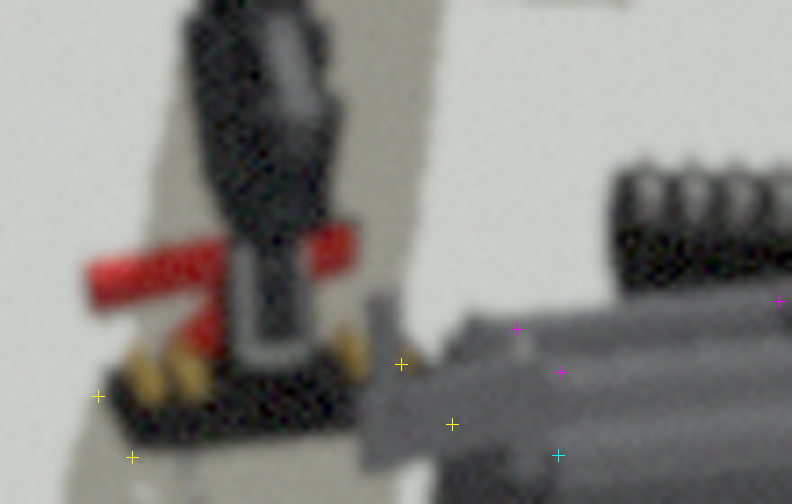

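>>> play_rows(
  steps=[
    {"tx":-0.8,"ty":0.1,"tz":0,"ax":0,"ay":0,"az":0,"claw":0},
    {"tx":-1.6,"ty":0.1,"tz":0,"ax":0,"ay":0,"az":0,"claw":0},
    {"tx":-2.2,"ty":0.1,"tz":0,"ax":0,"ay":0,"az":0,"claw":0},
    {"tx":-2.7,"ty":0.1,"tz":0,"ax":0,"ay":0,"az":0,"claw":0},
    {"tx":-3.2,"ty":0.1,"tz":0,"ax":0,"ay":0,"az":0,"claw":0},
    {"tx":-3.7,"ty":0.1,"tz":0,"ax":0,"ay":0,"az":0,"claw":0},
    {"tx":-4,"ty":0.1,"tz":0,"ax":0,"ay":0,"az":0,"claw":0},
    {"tx":-4,"ty":0.1,"tz":0,"ax":0,"ay":0,"az":0,"claw":0},
  ],
)

```text
time: 11.65
eef_pos: [0.6127, 0.0972, 0.1398]
tcp_rot: [-0.419, 0.348, -0.536, 0.645]
contact_force: [0.2, -0.7, -0.6]
opening: 0.109
```

Run:
```python
from h import *
st=ctrl.get_state();print(RT.T@st["contact_force"],wt(st["eef_pos"]),st["wrist_torque"])
s=snap("9")
im=s["scene"][0]
big=(255*(im[200:270,290:400]/255.)**.6).astype('uint8');big=cv2.resize(big,(792,504),interpolation=cv2.INTER_CUBIC)
cv2.imwrite("pics/z9.png",big)
```

```text
[-0.14824639 -0.76395074 -0.5946922 ] [  0.2311451  -34.0389408   21.51662325] [-0.0369316   0.31028758  0.00493594]
```

View pics/z9.png

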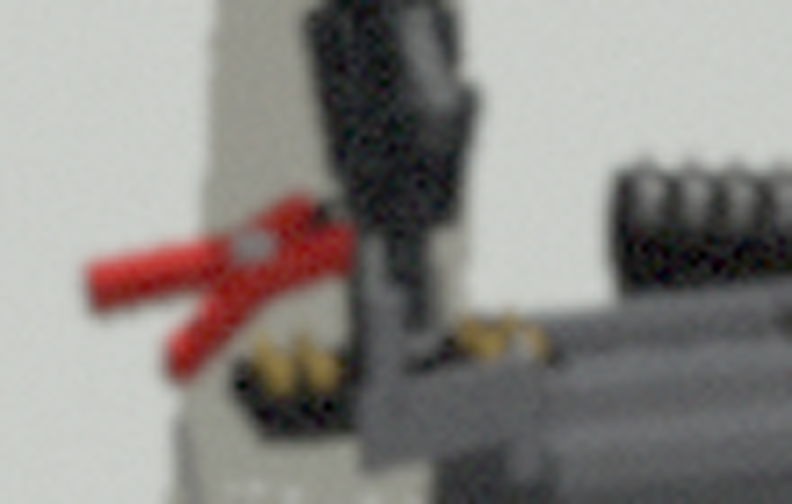

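>>> play_rows(
  steps=[
    {"tx":-0.5,"ty":0,"tz":0,"ax":0,"ay":0,"az":0,"claw":0},
    {"tx":-1,"ty":0,"tz":0,"ax":0,"ay":0,"az":0,"claw":0},
    {"tx":-1.5,"ty":0,"tz":0,"ax":0,"ay":0,"az":0,"claw":0},
    {"tx":-2,"ty":0,"tz":0,"ax":0,"ay":0,"az":0,"claw":0},
    {"tx":-2.5,"ty":0,"tz":0,"ax":0,"ay":0,"az":0,"claw":0},
    {"tx":-3,"ty":0,"tz":0,"ax":0,"ay":0,"az":0,"claw":0},
    {"tx":-3,"ty":0,"tz":0,"ax":0,"ay":0,"az":0,"claw":0},
  ],
)

```text
time: 12.33
eef_pos: [0.6068, 0.1271, 0.1394]
tcp_rot: [-0.419, 0.349, -0.536, 0.645]
contact_force: [-2.2, -0.1, -3.4]
opening: 0.107
```

Run:
```python
from h import *
st=ctrl.get_state();print(RT.T@st["contact_force"],wt(st["eef_pos"]),RT.T@st["wrist_torque"])
```

```text
[-3.35209401  0.2662499  -2.174991  ] [-0.26866613 -3.54729262 21.33292618] [0.15267842 0.67303941 0.06987943]
```

>>> play_rows(
  steps=[
    {"tx":-0.5,"ty":0,"tz":0,"ax":0,"ay":0,"az":0,"claw":0},
    {"tx":-1,"ty":0,"tz":0,"ax":0,"ay":0,"az":0,"claw":0},
    {"tx":-1.5,"ty":0,"tz":0,"ax":0,"ay":0,"az":0,"claw":0},
    {"tx":-2,"ty":0,"tz":0,"ax":0,"ay":0,"az":0,"claw":0},
    {"tx":-2.5,"ty":0,"tz":0,"ax":0,"ay":0,"az":0,"claw":0},
    {"tx":-3,"ty":0,"tz":0,"ax":0,"ay":0,"az":0,"claw":0},
    {"tx":-3.5,"ty":0,"tz":0,"ax":0,"ay":0,"az":0,"claw":0},
    {"tx":-4,"ty":0,"tz":0,"ax":0,"ay":0,"az":0,"claw":0},
    {"tx":-4.5,"ty":0,"tz":0,"ax":0,"ay":0,"az":0,"claw":0},
    {"tx":-4.5,"ty":0,"tz":0,"ax":0,"ay":0,"az":0,"claw":0},
  ],
)

```text
time: 13.17
eef_pos: [0.5987, 0.1713, 0.1394]
tcp_rot: [-0.419, 0.349, -0.536, 0.645]
contact_force: [-4.7, 0.7, -1.7]
opening: 0.104
```

Run:
```python
from h import *
st=ctrl.get_state();print(RT.T@st["contact_force"],wt(st["eef_pos"]),RT.T@st["wrist_torque"])
```

```text
[-4.82528162  1.52796573  0.25789423] [-0.2776125  41.37741942 21.39407994] [0.0553777  1.12109436 0.04217011]
```

>>> play_rows(
  steps=[
    {"tx":-0.3,"ty":0,"tz":-0.1,"ax":0,"ay":0,"az":0,"claw":0},
    {"tx":-0.6,"ty":0,"tz":-0.1,"ax":0,"ay":0,"az":0,"claw":0},
    {"tx":-0.9,"ty":0,"tz":-0.1,"ax":0,"ay":0,"az":0,"claw":0},
    {"tx":-1.1,"ty":0,"tz":-0.1,"ax":0,"ay":0,"az":0,"claw":0},
    {"tx":-1.3,"ty":0,"tz":-0.1,"ax":0,"ay":0,"az":0,"claw":0},
    {"tx":-1.4,"ty":0,"tz":-0.1,"ax":0,"ay":0,"az":0,"claw":0},
    {"tx":-1.4,"ty":0,"tz":-0.1,"ax":0,"ay":0,"az":0,"claw":0},
  ],
)

```text
time: 13.75
eef_pos: [0.5965, 0.1817, 0.1398]
tcp_rot: [-0.419, 0.347, -0.538, 0.644]
contact_force: [-2.8, -10.9, -0.2]
opening: 0.105
```

Run:
```python
from h import *
st=ctrl.get_state();print(RT.T@st["contact_force"],wt(st["eef_pos"]),RT.T@st["wrist_torque"])
```

```text
[ -4.38653888 -10.17940728   1.70031447] [-0.29992193 52.04754687 21.85893935] [-1.60823068  1.0567523  -0.06941593]
```

>>> play_rows(
  steps=[
    {"tx":-0.2,"ty":0.1,"tz":-0.1,"ax":0,"ay":0,"az":0,"claw":0},
    {"tx":-0.3,"ty":0.15,"tz":-0.1,"ax":0,"ay":0,"az":0,"claw":0},
    {"tx":-0.3,"ty":0.15,"tz":-0.1,"ax":0,"ay":0,"az":0,"claw":0},
    {"tx":-0.3,"ty":0.15,"tz":-0.1,"ax":0,"ay":0,"az":0,"claw":0},
  ],
)

```text
time: 14.08
eef_pos: [0.5966, 0.1818, 0.1397]
tcp_rot: [-0.42, 0.346, -0.539, 0.643]
contact_force: [-8.2, -22.5, 7.8]
opening: 0.106
```

Run:
```python
from h import *
st=ctrl.get_state();print(RT.T@st["contact_force"],wt(st["eef_pos"]),RT.T@st["wrist_torque"])
s=snap("10")
im=s["scene"][0]
big=(255*(im[190:280,330:440]/255.)**.6).astype('uint8');big=cv2.resize(big,(733,600),interpolation=cv2.INTER_CUBIC)
cv2.imwrite("pics/z10.png",big)
```

```text
[ -7.92025196 -20.69644618  12.03008141] [-0.29140705 52.15208696 21.68625476] [-3.25324132  1.6080442  -0.07263674]
```

View pics/z10.png

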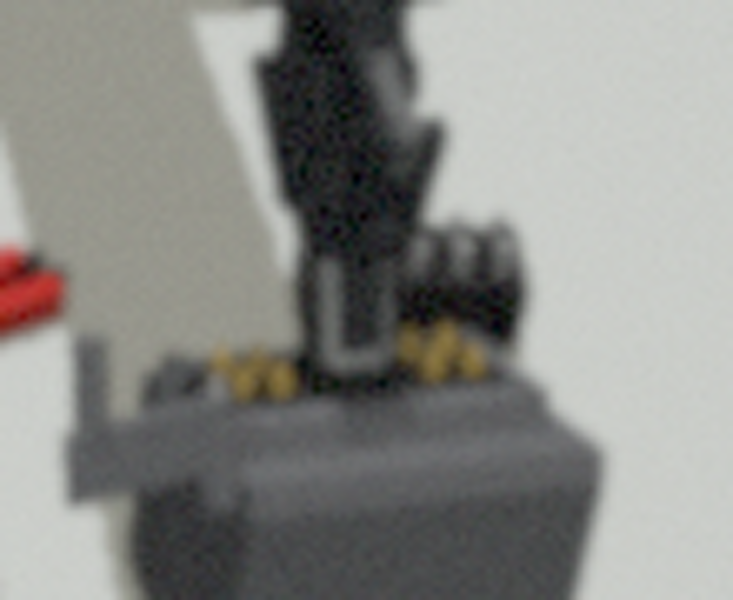

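>>> play_rows(
  steps=[
    {"tx":0.1,"ty":0,"tz":-0.2,"ax":0,"ay":0,"az":0,"claw":0},
    {"tx":0.1,"ty":0,"tz":-0.2,"ax":0,"ay":0,"az":0,"claw":3},
    {"tx":0.1,"ty":0,"tz":-0.2,"ax":0,"ay":0,"az":0,"claw":3},
    {"tx":0.1,"ty":0,"tz":-0.2,"ax":0,"ay":0,"az":0,"claw":3},
    {"tx":0.1,"ty":0,"tz":-0.2,"ax":0,"ay":0,"az":0,"claw":3},
    {"tx":0.1,"ty":-2,"tz":-0.2,"ax":0,"ay":0,"az":0,"claw":3},
    {"tx":0.1,"ty":-5,"tz":-0.2,"ax":0,"ay":0,"az":0,"claw":3},
    {"tx":0.1,"ty":-8,"tz":-0.2,"ax":0,"ay":0,"az":0,"claw":3},
    {"tx":0.1,"ty":-10,"tz":-0.2,"ax":0,"ay":0,"az":0,"claw":3},
    {"tx":0.1,"ty":-10,"tz":-0.2,"ax":0,"ay":0,"az":0,"claw":3},
    {"tx":0.1,"ty":-10,"tz":-0.2,"ax":0,"ay":0,"az":0,"claw":3},
  ],
)

```text
time: 15.1
eef_pos: [0.554, 0.1787, 0.23]
tcp_rot: [-0.417, 0.347, -0.537, 0.646]
contact_force: [0.6, 0.0, -0.1]
opening: 0.352
```

Run:
```python
from gate import *
s=snap("11");gate(s)
st=ctrl.get_state();print(RT.T@st["contact_force"],wt(st["eef_pos"]))
plan(tw(62,-52.5,110),rot(-TN,TX))
im=s["scene"][0]
big=(255*(im[190:280,330:440]/255.)**.6).astype('uint8');big=cv2.resize(big,(733,600),interpolation=cv2.INTER_CUBIC)
cv2.imwrite("pics/z11.png",big)
```

```text
scene post 31 [ 64.3 -52.4  51.6]
  panel 116 [-12.  -61.1  20. ] [69.  24.6 29.9]
top post 20 [ 61.4 -51.5  54.6]
  panel 59 [-26.1 -60.5  20.1] [66.4 24.4 31. ]
[0.54020194 0.74325438 0.25439354] [ -4.74522276  56.50302841 118.87871046]
t 15.2 now [0.5529 0.1782 0.2267] q [ 0.13 -0.13  2.07  0.03  0.79 -0.07] F [0.2 0.8 0.5] open 0.35
tx 10.91 ty 0.87 tz 6.66 ax 0.1 ay 0.1 az -0.0
```

View pics/z11.png

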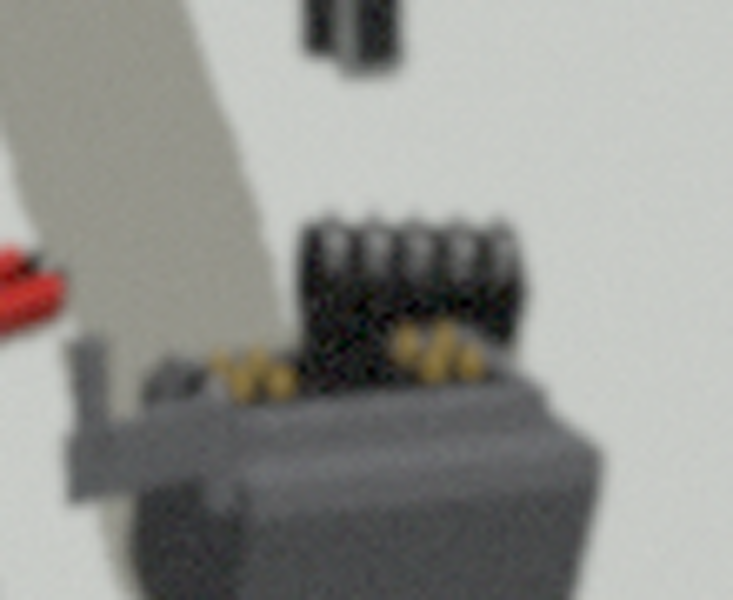

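>>> play_rows(
  steps=[
    {"tx":2.5,"ty":0,"tz":1.5,"ax":0,"ay":0,"az":0,"claw":4},
    {"tx":5,"ty":0,"tz":3,"ax":0,"ay":0,"az":0,"claw":4},
    {"tx":7.5,"ty":0,"tz":4.5,"ax":0,"ay":0,"az":0,"claw":4},
    {"tx":9.5,"ty":0.5,"tz":5.8,"ax":0,"ay":0,"az":0,"claw":4},
    {"tx":10.9,"ty":0.9,"tz":6.6,"ax":0,"ay":0,"az":0,"claw":4},
    {"tx":10.9,"ty":0.9,"tz":6.6,"ax":0,"ay":0,"az":0,"claw":4},
    {"tx":10.9,"ty":0.9,"tz":6.6,"ax":0,"ay":0,"az":0,"claw":4},
    {"tx":10.9,"ty":0.9,"tz":6.6,"ax":0,"ay":0,"az":0,"claw":4},
  ],
)

```text
time: 15.87
eef_pos: [0.6351, 0.0829, 0.2446]
tcp_rot: [-0.419, 0.349, -0.536, 0.644]
contact_force: [-0.5, 0.3, -0.3]
opening: 0.47
```

Run:
```python
from h import *
plan(tw(62,-53,33),rot(-TN,TX))
```

```text
t 15.8667 now [0.6351 0.0829 0.2446] q [-0.07 -0.01  1.92  0.14  0.83 -0.32] F [-0.5  0.3 -0.3] open 0.47
tx 0.10 ty 7.64 tz 0.15 ax 0.2 ay 0.0 az -0.1
```

>>> play_rows(
  grip_force=25,
  steps=[
    {"tx":0.1,"ty":2,"tz":0.1,"ax":0,"ay":0,"az":0,"claw":4},
    {"tx":0.1,"ty":4,"tz":0.1,"ax":0,"ay":0,"az":0,"claw":4},
    {"tx":0.1,"ty":6,"tz":0.1,"ax":0,"ay":0,"az":0,"claw":4},
    {"tx":0.1,"ty":7.6,"tz":0.1,"ax":0,"ay":0,"az":0,"claw":4},
    {"tx":0.1,"ty":7.6,"tz":0.1,"ax":0,"ay":0,"az":0,"claw":4},
    {"tx":0.1,"ty":7.6,"tz":0.1,"ax":0,"ay":0,"az":0,"claw":0},
    {"tx":0.1,"ty":7.6,"tz":0.1,"ax":0,"ay":0,"az":0,"claw":0},
    {"tx":0.1,"ty":7.6,"tz":0.1,"ax":0,"ay":0,"az":0,"claw":0},
    {"tx":0.1,"ty":7.6,"tz":0.1,"ax":0,"ay":0,"az":0,"claw":0},
    {"tx":0.1,"ty":7.6,"tz":0.1,"ax":0,"ay":0,"az":0,"claw":0},
    {"tx":0.1,"ty":7.6,"tz":0.1,"ax":0,"ay":0,"az":0,"claw":0},
  ],
)

```text
time: 16.78
eef_pos: [0.6643, 0.0874, 0.1768]
tcp_rot: [-0.421, 0.35, -0.534, 0.644]
contact_force: [-8.5, -0.3, 0.8]
opening: 0.13
```

Run:
```python
from h import *
st=ctrl.get_state();print(RT.T@st["contact_force"],wt(st["eef_pos"]),st["opening"])
```

```text
[-7.3529202   1.24488573  4.13336756] [ 60.04023868 -52.94671328  35.44702951] 0.12965620751927007
```

>>> play_rows(
  steps=[
    {"tx":0.15,"ty":0,"tz":-0.5,"ax":0,"ay":0,"az":0,"claw":0},
    {"tx":0.25,"ty":0,"tz":-0.9,"ax":0,"ay":0,"az":0,"claw":0},
    {"tx":0.35,"ty":0,"tz":-1.4,"ax":0,"ay":0,"az":0,"claw":0},
    {"tx":0.35,"ty":0,"tz":-1.9,"ax":0,"ay":0,"az":0,"claw":0},
    {"tx":0.3,"ty":0,"tz":-2.5,"ax":0,"ay":0,"az":0,"claw":0},
    {"tx":0.2,"ty":0,"tz":-3.1,"ax":0,"ay":0,"az":0,"claw":0},
    {"tx":0,"ty":0,"tz":-3.7,"ax":0,"ay":0,"az":0,"claw":0},
    {"tx":0,"ty":0,"tz":-3.7,"ax":0,"ay":0,"az":0,"claw":0},
  ],
)

```text
time: 17.45
eef_pos: [0.6351, 0.0792, 0.1643]
tcp_rot: [-0.418, 0.346, -0.539, 0.645]
contact_force: [3.4, -5.2, -2.2]
opening: 0.127
```

Run:
```python
from h import *
st=ctrl.get_state();print(RT.T@st["contact_force"],wt(st["eef_pos"]),st["opening"])
```

```text
[ 1.25833017 -5.76546329 -2.97713166] [ 27.37873569 -55.74559027  36.28641313] 0.12680629249268738
```

>>> play_rows(
  steps=[
    {"tx":-0.2,"ty":0,"tz":-0.6,"ax":0,"ay":0,"az":0,"claw":0},
    {"tx":-0.5,"ty":0,"tz":-1.1,"ax":0,"ay":0,"az":0,"claw":0},
    {"tx":-0.9,"ty":0,"tz":-1.6,"ax":0,"ay":0,"az":0,"claw":0},
    {"tx":-1.3,"ty":0,"tz":-2.05,"ax":0,"ay":0,"az":0,"claw":0},
    {"tx":-1.9,"ty":0,"tz":-2.5,"ax":0,"ay":0,"az":0,"claw":0},
    {"tx":-2.5,"ty":0,"tz":-2.9,"ax":0,"ay":0,"az":0,"claw":0},
    {"tx":-3.1,"ty":0,"tz":-3.15,"ax":0,"ay":0,"az":0,"claw":0},
    {"tx":-3.7,"ty":0,"tz":-3.3,"ax":0,"ay":0,"az":0,"claw":0},
    {"tx":-4.2,"ty":0,"tz":-3.4,"ax":0,"ay":0,"az":0,"claw":0},
    {"tx":-4.2,"ty":0,"tz":-3.4,"ax":0,"ay":0,"az":0,"claw":0},
  ],
)

```text
time: 18.28
eef_pos: [0.5949, 0.1182, 0.1494]
tcp_rot: [-0.419, 0.349, -0.536, 0.645]
contact_force: [-7.2, -1.1, 5.0]
opening: 0.126
```

Run:
```python
from h import *
st=ctrl.get_state();print(RT.T@st["contact_force"],wt(st["eef_pos"]),st["opening"])
```

```text
[-4.63447462  0.21040515  7.5743905 ] [ -8.32702973 -10.12654666  35.85015737] 0.12575038243028624
```

>>> play_rows(
  steps=[
    {"tx":-0.3,"ty":0,"tz":0,"ax":0,"ay":0,"az":0,"claw":0},
    {"tx":-0.6,"ty":0,"tz":0,"ax":0,"ay":0,"az":0,"claw":0},
    {"tx":-0.8,"ty":0,"tz":0,"ax":0,"ay":0,"az":0,"claw":0},
    {"tx":-0.8,"ty":0,"tz":0,"ax":0,"ay":0,"az":0,"claw":0},
  ],
)

```text
time: 18.62
eef_pos: [0.5929, 0.1258, 0.149]
tcp_rot: [-0.42, 0.349, -0.535, 0.644]
contact_force: [-8.7, -2.5, 6.6]
opening: 0.126
```

Run:
```python
from h import *
st=ctrl.get_state();print(RT.T@st["contact_force"],wt(st["eef_pos"]),st["opening"])
```

```text
[-5.51088883 -0.88392056  9.69774199] [-9.03153057 -2.26570073 35.75284537] 0.12620515362952076
```

>>> play_rows(
  steps=[
    {"tx":0,"ty":0,"tz":0,"ax":0,"ay":0,"az":0,"claw":3},
    {"tx":0,"ty":0,"tz":0,"ax":0,"ay":0,"az":0,"claw":3},
    {"tx":0,"ty":0,"tz":0,"ax":0,"ay":0,"az":0,"claw":3},
    {"tx":0,"ty":0,"tz":0,"ax":0,"ay":0,"az":0,"claw":3},
    {"tx":0,"ty":-2,"tz":0,"ax":0,"ay":0,"az":0,"claw":3},
    {"tx":0,"ty":-5,"tz":0,"ax":0,"ay":0,"az":0,"claw":3},
    {"tx":0,"ty":-8,"tz":0,"ax":0,"ay":0,"az":0,"claw":3},
    {"tx":3,"ty":-10,"tz":-3,"ax":0,"ay":0,"az":0,"claw":3},
    {"tx":6,"ty":-11,"tz":-6,"ax":0,"ay":0,"az":0,"claw":3},
    {"tx":9,"ty":-11,"tz":-9,"ax":0,"ay":0,"az":0,"claw":3},
    {"tx":12,"ty":-11,"tz":-11,"ax":0,"ay":0,"az":0,"claw":3},
    {"tx":14,"ty":-11,"tz":-12,"ax":0,"ay":0,"az":0,"claw":3},
  ],
)

```text
time: 19.62
eef_pos: [0.4662, -0.0426, 0.1994]
tcp_rot: [-0.419, 0.348, -0.537, 0.644]
contact_force: [0.5, 0.4, -0.9]
opening: 0.352
```

Run:
```python
from gate import *
s=snap("12");gate(s)
st=ctrl.get_state();print(st["contact_force"],st["eef_pos"])
for n in s:
    P=cloud(n,s[n][1]).reshape(-1,3);P=P[np.isfinite(P).all(1)]-[0,0,.0018];q=(P-TO)@RT*1e3
    f=q[(abs(q[:,0])<12)&(q[:,1]>25)&(q[:,1]<85)&(q[:,2]>36)&(q[:,2]<50)];print(n,"fin",len(f),f.mean(0),f.min(0),f.max(0))
a=s["scene"][0][190:290,310:430];b=s["top"][0][110:195,150:252]
o=np.hstack([cv2.resize(a,(400,333),interpolation=2),cv2.resize(b,(400,333),interpolation=2)])
cv2.imwrite("pics/z12.png",(255*(o/255.)**.6).astype('uint8'))
```

```text
scene post 28 [-5.  -6.7 51.9]
  panel 77 [-13.6 -12.5  20. ] [50.6 24.5 30.9]
top post 16 [-6.9 -5.1 55.8]
  panel 58 [-17.3  -8.6  20.2] [47.5 25.  30.5]
[ 0.82726641 -0.3384255  -0.47073502] [ 0.46714259 -0.04385283  0.19965086]
scene fin 63 [ 3.40932668 51.09263067 40.83057197] [-5.71052557 36.53980531 36.13228189] [10.06187096 67.31868532 44.5461915 ]
top fin 43 [ 0.54195323 53.55960203 43.94068491] [-4.73997723 38.63260389 37.75539358] [ 5.78466674 68.43030015 48.26746004]
```

View pics/z12.png

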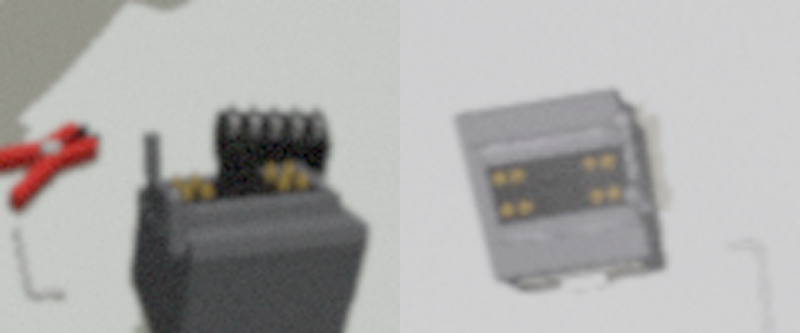

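View pics/scene12.png

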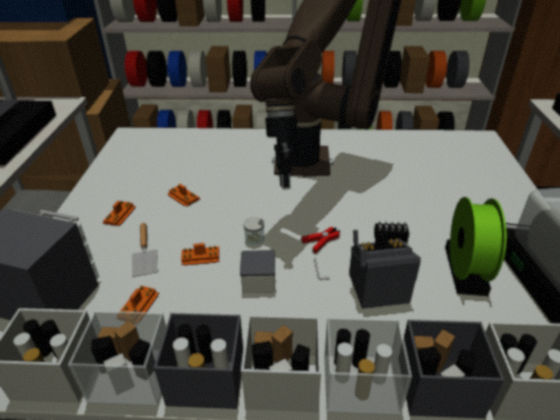

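```bash
python3 -c "
from plant import ctrl
print(ctrl.sign_off())"
```

```text
the job is handed in; nothing more can be done
None
```

The rack is put away on the sloped cube and the job is handed in at about 19.7 s. I did it in the order asked: door opened, rack slid home, door shut, everything released.

- **Door opened:** I swung it by its post to the open stop. After release the post measured about (62, -52) mm in the track frame, against (61.5, -51.4) expected.
- **Rack home:** I gripped it by its fin and slid it in from the open end. It stopped against the end wall and held there under about 20 N. Afterwards the fin's centre measured 53.6 mm in (top camera) and 51.1 mm (scene camera), against 53 expected. I put the gap between the two down to calibration and the scene camera's partial view.
- **Door shut:** I felt no clear stop as it closed. After release the post measured (-6.9, -5.1) mm from the top and (-5.0, -6.7) mm from the scene camera, against (-7, -5) for shut.
- **Other things:** The gripper is clear, with no contact force. By eye, nothing else in the last scene picture had moved.
- **Disagreement:** While swinging the door, the grip point ran 2–5 mm off the arc I expected. Forces stayed around 10–13 N. I traced part of it to the track position, which I shifted 1.5 mm before inserting the rack.

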